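# Find and mark the balance point of a Yagi antenna

### The job

Find where the mast clamp of this small antenna must go: slide the antenna along the knife edge, without lifting it off, until it balances there by itself, clear of both end rests. Then take the marker from its slanted holder, reach in under the bench magnifier and gently press its nib on top of the boom right above the knife edge, so that the point is marked while the antenna stays balanced. Put the marker back fully in its holder, nib down, and leave the antenna balanced; do not bump the magnifier or shift the things lying about.

Things in the scene. Friction and masses are not known exactly. Their poses are not given: they have to be found in the camera images.
- antenna: Yagi antenna, loose, 0.17 to 0.3 kg. Boom: square aluminium tube 16 x 16 x 420 mm along the body's y axis, front at +y; origin at the middle of the boom's underside, z up (top face z = 16 mm). Thin rods 102 to 124 mm long lie across it (along x, up to z = 25 mm) at y = -160, +10, +100 mm. It starts on the edge and one end rest, rear end down, with the edge under y = -10 to +30 mm
- feed_box (a point): point on the boom's top face at antenna y = -110 mm, 12 mm below the top of the grey feed box, 46 (x) x 36 (y) x 27 mm, which grips the boom there, with one more rod and a socket behind it. Its weight is unknown: the antenna's balance point lies between antenna y = -68 and -20 mm, different each time; the boom's top is bare there
- front_end (a point): centre of the boom's front end face (antenna y = +210 mm, z = +8 mm); the boom is bare for 90 mm behind it, free for gripping across x
- stand: balance stand, fixed: steel base 100 x 280 x 10 mm (origin at the middle of its underside), in the middle an upright blade across x. Two cheeks, 30 mm long, up to 8 mm above the edge, leave 2 mm each side of the boom: it can only slide along the stand's y and rock. Rubber end rests 63 mm high at y = -110 and +110 mm stop it, tilted about 0.06 rad. x points away from the robot
- knife_edge (a point): middle of the blade's flat top, 6 mm wide along y, 20 mm long along x, 70 mm above the bench; axes as the stand's. The antenna stays up (it may rock a little for some seconds) only with its balance point within about 3 mm of this, else it tips onto an end rest within a second or so. When level, the boom's top is 16 mm above this point: there the mark goes
- rear_end (a point): centre of the boom's rear end face (antenna y = -210 mm, z = +8 mm)
- marker: white paint marker, loose, 32 g, 12 mm thick, 145 mm long; origin at the tip of its nib, z along the marker to its top end. Straight 12 mm barrel from z = 24 to 138 mm. The 4 mm thick black nib is sprung: it goes in up to 4 mm, 0.5 N at first and 2.5 N fully in. It starts nib down in the holder, 52 mm deep, leaning 38 to 42 degrees from vertical.
- marker_tip (a point): tip of the nib (moves with the sprung nib)
- marker_top (a point): centre of the marker's top end (marker z = 145 mm)
- holder: desk holder for the marker, dark steel, fixed: round foot 80 mm across with a tube that leans 38 degrees from vertical, its mouth leaning to the holder's -x. Bore 15 mm wide, 52 mm deep, mouth flared to 23 mm. Origin under the middle of the foot.
- socket_bottom (a point): middle of the bore's bottom, where the nib rests, in the holder at x = 15.5, y = 0, z = 19 mm
- socket_mouth (a point): middle of the bore's mouth, in the holder at x = -16.5, y = 0, z = 60 mm; the line from socket_bottom to it is the bore's axis
- magnifier: round bench magnifier lamp, fixed, cream and dark grey; origin on the bench straight below the lens centre, axes as the stand's; round foot (radius 70 mm) at x = 170, y = -120 mm, from which a bent neck (up to 270 mm high) reaches the ring
- lens (a point): centre of the magnifier ring's underside, 212 mm above the bench; ring and clear lens are 140 mm across and about 20 mm thick. It stands about 30 mm beyond the knife edge (stand +x), so the room straight above the edge is covered and the marker must come in slanted, from the stand's -x side
- multimeter: bystander: dark hand multimeter 78 x 150 x 40 mm lying on the bench, loose
- screwdriver: bystander: screwdriver 170 mm long lying on the bench, loose
- spool: bystander: grey wire spool, 58 mm across, 41 mm high, standing on end, loose
- tray: bystander: white parts tray 90 x 120 x 30 mm, loose
Things that resemble listed ones, but are neither listed nor needed, are in the scene too. Of the things that look like the holder, take the one that is farthest to the robot's left at the start.

How it is judged:
On the way, in this order (a step that is already met when the one before it is completed fails the run):
1. the antenna balances on the knife edge by itself, clear of both end rests, touched by neither robot nor marker (angle between antenna's own z axis and vertical below 0.045 rad and z of knife_edge in the frame of antenna above -0.003 m and contact force between each of the fingers, the arm, marker and antenna below 0.02 N), for 0.8 s.
2. the marker's nib presses on top of the boom within 4 mm of the knife edge (along the boom) while the antenna stays balanced, clear of the end rests (contact force between marker and antenna above 0.3 N and y of marker_tip in the frame of knife_edge between -0.004 and 0.004 m and z of marker_tip in the frame of antenna above 0.0135 m and x of marker_tip in the frame of antenna between -0.009 and 0.009 m and angle between antenna's own z axis and vertical below 0.045 rad and contact force between the fingers and antenna below 0.02 N), for 0.1 s.
At the end, for the whole second after the job is handed in: The antenna balances on the knife edge alone, clear of both end rests (tilted less than 0.045 rad; slight rocking is allowed); the marker stands in its holder with its nib within 8 mm of the bore's bottom, let go and at rest (angle between antenna's own z axis and vertical below 0.045 rad and z of knife_edge in the frame of antenna above -0.003 m and distance between marker_tip and socket_bottom below 0.008 m and linear speed of marker below 0.02 m/s); the robot touches nothing.
It fails at once if the antenna is lifted more than 12 mm clear of the knife edge or falls off it (z of knife_edge in the frame of antenna below -0.012 m or z of knife_edge in the frame of antenna above 0.01 m or angle between antenna's own z axis and vertical above 0.25 rad).
It fails at once if the marker is pressed on the antenna with more than 12 N (contact force between marker and antenna above 12 N).
It fails at once if something bumps the magnifier (more than 2 N) (contact force between magnifier and the fingers above 2 N or contact force between magnifier and the arm above 2 N or contact force between magnifier and marker above 2 N or contact force between magnifier and antenna above 2 N).
It fails at once if a bystander is moved more than 25 mm (distance of any of multimeter, screwdriver, spool, tray from where it was at the start of the episode above 0.025 m).
It also fails if it takes over 72 s, if anything falls off the work surface, if the arm or the gripper's body presses on something with over 40 N, if the wrist force passes 120 N, or if a joint passes its speed limit or range.

### The arm

A 6-joint arm with a two-finger parallel gripper is mounted at the origin on the work surface. World frame = base frame: x ahead of the robot, y to its left, z up, the work surface at z = 0. Lengths are in m, angles in rad, forces in N, time in s.
With the tool pointing down it reaches from about 0.15 to 0.775 m from the base axis. Payload 6.1 kg.
Tool frame: the origin (TCP) lies at the very end of the fingers, on their centre line; the grasp point (between the pads) lies r.grip_depth behind it (r.grip_depth is the distance from the TCP to the grasp point, in m); z points along the fingers, y is the direction in which the jaws open and shut (so a half turn about z gives the same grasp; the last joint's range is limited). The gripper opens to 85 mm and grips with 20 to 120 N. Pads are 22 mm wide; open, the fingers measure 114 mm over their backs; the gripper's body (76 mm by 85 mm) begins 54 mm behind the grasp point. The pads swing forward as they close: fully open they stand 13 mm farther back than shut.
Start: joints at [-1.144, 0.126, -0.04, 1.405, 0, 1.571], TCP at [0.217, -0.478, 0.231] pointing down, gripper open.
Joint ranges: [-2.72, 2.72], [-0.95, 1.95], [-1.27, 1.35], [-1.78, 2.02], [-1.46, 1.47], [-3.14, 3.14]. Speed limits (rad/s): [2.39, 2.39, 3.01, 3.14, 3.14, 3.14].

### API

Orientations are given as a unit quaternion [w, x, y, z].
In Python, from cell import r, vision gives the robot as it stands.
- The arm moves only by the tool step_arm, never from a script. Its argument "rows" is a list that holds one entry, the list of rows, each a list of 5 numbers: the shift along the tool's x, y, z in mm, then the turn about the tool's z in rad, then the finger opening in mm, from 0 to 85.4. In form: [[[dx, dy, dz, roll, jaw], ...]]. A call has 1 to 5 rows; each row shifts and turns the commanded pose from where the row before left it, along the tool's axes as they then stand; what a row does not reach is not made up. A row lasts 1/10 s, in which the tool goes at most 50 mm and 8.59 degrees, less where a joint would pass 70% of its speed; a pose out of reach is approached as far as the arm can. A call with a gripper value outside its range is refused whole. The fingers move at their own pace and stop on an object; the grip force is fixed at half the most. Time passes only in rows, so rows that do not move let the fingers close. It gives the time, the measured TCP pose, the force and the opening at its end, in the units of the state.
- r.get_state(): the state, without advancing time (a new reading comes with each control period).
- vision.snapshot(name): name is "scene" or "top"; returns the picture (480x640x3 uint8, blue, green, red); there is no depth.
- vision.camera_model(name): a dict with "vfov" (degrees; the focal length in pixels is half the picture's height over the tangent of half this angle, whatever the lens; pixels are square), "cx", "cy" (the principal point, pixels), "D" ([k1, k2, p1, p2, k3] as OpenCV has them; the pictures are not rectified), "view" (4x4, takes a point from world to camera coordinates). Camera axes: x right, y down, z forward; pixel columns grow to the right and rows downward; lengths in m; the calibration is good to about 2 mm. A picture is of the moment at which its call begins. camera_model takes no time and is no camera call.
- r.close_job(): hands the job in, once; it reports no verdict.
The state is a dict: "t": time; "joints": joint angles; "qvel": joint speeds; "joint_efforts": joint torques, N m; "tcp_pos": TCP position; "tool_rot": TCP orientation; "force": force on the tool from outside, world axes, zero at the start; "torque": the same for the moment, N m; "gripper_width": opening from 0.0 (shut) to 1.0 (fully open).
Only numpy, scipy, OpenCV 4.12 (cv2) and the standard library are available. Lean on these libraries where they do the work, as an engineer would, in place of code of your own. Each camera call takes 0.05 s, during which the arm holds its last target.

## Working session

There is one attempt and no reset: what is moved stays moved. The work goes in short steps, Python scripts to look and compute and a tool call to move; the robot and the scene stay as the last step left them, time stands still between calls to the robot, and variables do not carry over. Pictures are saved under pics/ and viewed, and the job is handed in when it is done.

Besides the shell and the picture viewer there is one more tool, called after "Request:" as a command line: name --argument value ..., lists and objects as JSON in quotes. step_arm: Moves the arm, as the interface text tells. Its arguments: {"type":"object","properties":{"rows":{"type":"array","items":{"type":"array","items":{"type":"array","items":{"type":"number"}}}}},"required":["rows"]}

```bash
mkdir -p pics; ls
python3 - <<'E'
from cell import r, vision
import cv2
print(r.get_state(), r.grip_depth)
for n in("scene","top"):
    print(n,vision.camera_model(n)); cv2.imwrite(f"pics/{n}0.png",vision.snapshot(n))
E
```

```text
pics
{'t': 0.0, 'joints': array([-1.14400953e+00,  1.26374188e-01, -4.06184337e-02,  1.40542663e+00,
        2.61885558e-05,  1.57078951e+00]), 'qvel': array([-0.00015433, -0.00063353,  0.00038078, -0.00071288,  0.00112183,
        0.00027832]), 'joint_efforts': array([-1.87044543e-04, -4.35913146e+01,  3.52924562e+01,  1.72634202e-02,
        5.37454889e-05,  1.25198071e-05]), 'tcp_pos': array([ 0.21715378, -0.47751765,  0.23052677]), 'tool_rot': array([-7.95827931e-04,  9.77316856e-01,  2.11780794e-01, -1.59049012e-04]), 'force': array([-0.06149459,  0.85345917, -0.68517481]), 'torque': array([ 0.01818007, -0.04565345,  0.00938978]), 'gripper_width': 1.0033140818841981} 0.0187
scene {'vfov': 45.44242302407597, 'cx': 314.8037737858547, 'cy': 244.48671540698186, 'D': array([-0.03253616,  0.        ,  0.        ,  0.        ,  0.        ]), 'view': array([[ 0.05983707,  0.99810548,  0.01431679,  0.02186059],
       [ 0.78122672, -0.03789738, -0.62309598, -0.32092175],
       [-0.62137294,  0.04846889, -0.78201434,  1.60768318],
       [ 0.        ,  0.        ,  0.        ,  1.        ]])}
top {'vfov': 48.80482396657898, 'cx': 320.986201404187, 'cy': 247.23485893717643, 'D': array([-0.06723269,  0.        ,  0.        ,  0.        ,  0.        ]), 'view': array([[-4.38840833e-04, -9.99999805e-01,  4.44115744e-04,
        -6.26202503e-02],
       [-9.89125347e-01,  3.68750556e-04, -1.47074514e-01,
         5.62186266e-01],
       [ 1.47074321e-01, -5.03828441e-04, -9.89125316e-01,
         1.13004316e+00],
       [ 0.00000000e+00,  0.00000000e+00,  0.00000000e+00,
         1.00000000e+00]])}
```

View pics/scene0.png

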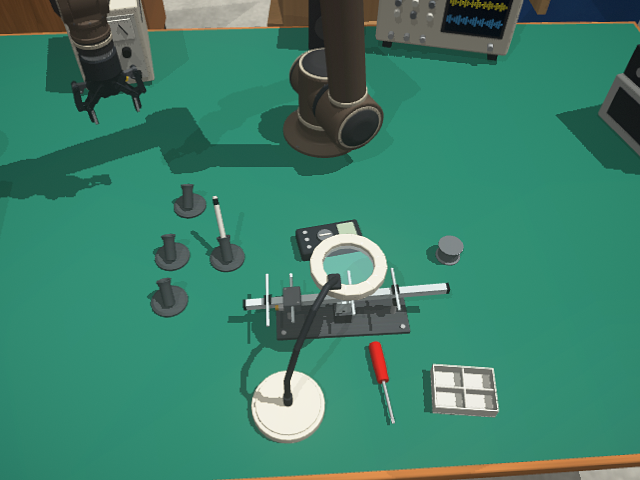

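View pics/top0.png

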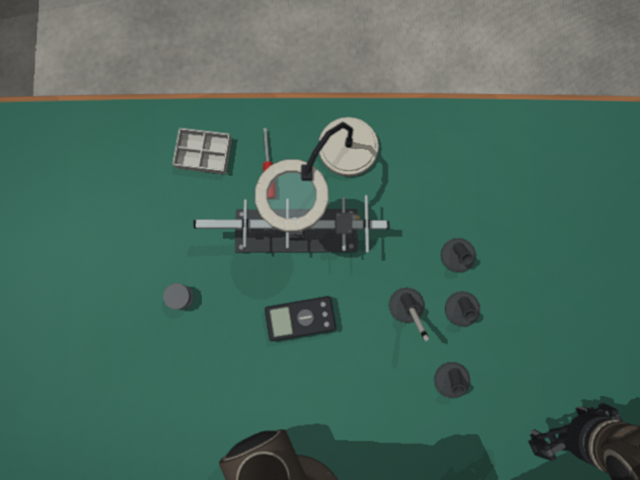

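```bash
cat > h.py <<'E'
import numpy as np, cv2
from cell import r, vision
from scipy.spatial.transform import Rotation as R
from scipy.optimize import least_squares
def cam(n):
    m=vision.camera_model(n); f=240/np.tan(np.radians(m['vfov'])/2)
    return np.array([[f,0,m['cx']],[0,f,m['cy']],[0,0,1]]),np.array(m['D']),np.array(m['view'])
C={n:cam(n) for n in("scene","top")}
def proj(n,p):
    K,D,V=C[n]; return cv2.projectPoints(np.atleast_2d(p).astype(float),cv2.Rodrigues(V[:3,:3])[0],V[:3,3],K,D)[0][:,0]
def ray(n,uv):
    K,D,V=C[n]; q=cv2.undistortPoints(np.array([[uv]],float),K,D)[0,0]
    Rm=V[:3,:3]; o=-Rm.T@V[:3,3]; d=Rm.T@np.array([q[0],q[1],1]); return o,d
def onz(n,uv,z):
    o,d=ray(n,uv); return o+d*(z-o[2])/d[2]
def tri(us,ut):
    o1,d1=ray("scene",us);o2,d2=ray("top",ut)
    t=np.linalg.lstsq(np.c_[d1,-d2],o2-o1,rcond=None)[0]
    a,b=o1+d1*t[0],o2+d2*t[1]; return (a+b)/2,np.linalg.norm(a-b)*1000
def crop(im,x0,y0,w,h,s,name):
    cv2.imwrite("pics/"+name,cv2.resize(im[y0:y0+h,x0:x0+w],None,fx=s,fy=s,interpolation=cv2.INTER_CUBIC))
E
python3 - <<'E'
from h import *
s=cv2.imread("pics/scene0.png");t=cv2.imread("pics/top0.png")
crop(t,180,180,220,90,3.6,"t_ant.png"); crop(s,235,225,225,125,3.5,"s_ant.png")
crop(t,380,280,60,70,8,"t_hold.png"); crop(s,200,185,60,90,6.6,"s_hold.png")
for n,p in (("top",(406,305)),("top",(458,255)),("top",(462,308)),("top",(452,380)),("scene",(227,258)),("scene",(189,205))): print(n,p,onz(n,p,0.01))
E
```

```text
top (406, 305) [ 0.43570529 -0.25362199  0.01      ]
top (458, 255) [ 0.54883497 -0.37535413  0.01      ]
top (462, 308) [ 0.42852564 -0.38005769  0.01      ]
top (452, 380) [ 0.26989824 -0.35248342  0.01      ]
scene (227, 258) [ 0.44621705 -0.25009605  0.01      ]
scene (189, 205) [ 0.27719567 -0.34943118  0.01      ]
```

View pics/t_ant.png

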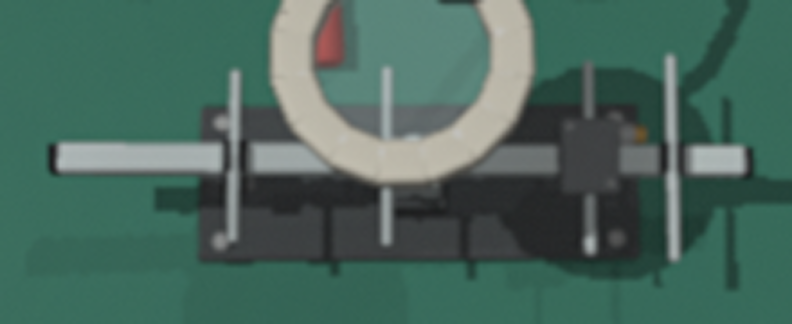

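View pics/s_ant.png

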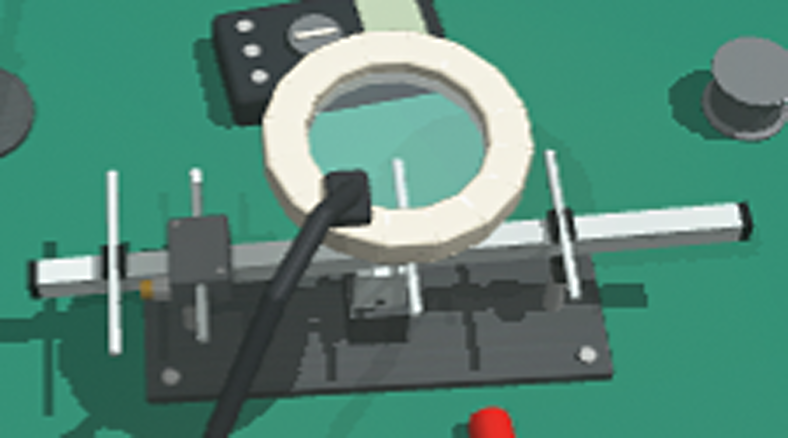

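View pics/t_hold.png

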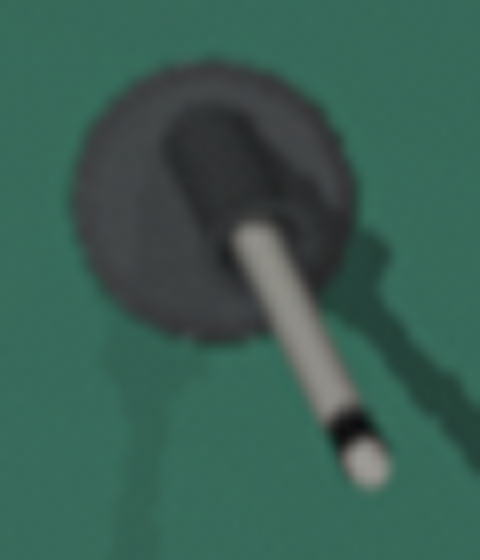

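View pics/s_hold.png

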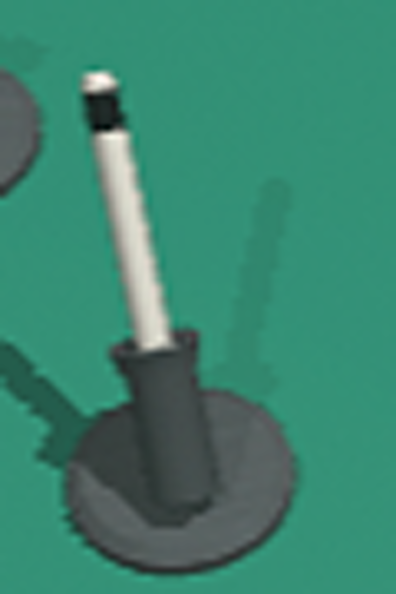

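```bash
cat > fit0.py <<'E'
from h import *
T=lambda x,y:(180+x/3.6-.35,180+y/3.6-.35)
S=lambda x,y:(235+x/3.5-.35,225+y/3.5-.35)
# stand
obs=[("top",T(202,105),(.05,.14,.01)),("top",T(636,105),(.05,-.14,.01)),("top",T(638,261),(-.05,-.14,.01)),("top",T(198,261),(-.05,.14,.01)),
("scene",S(612,374),(.05,.14,.01)),("scene",S(149,398),(.05,-.14,.01))]
def st(p): 
    c,s=np.cos(p[2]),np.sin(p[2]); return lambda q: np.array([p[0]+c*q[0]-s*q[1],p[1]+s*q[0]+c*q[1],q[2]])
for sel in (obs,obs[:4]):
    f=lambda p:np.concatenate([proj(n,st(p)(q))[0]-uv for n,uv,q in sel])
    o=least_squares(f,[.6,0,0]); print("stand",o.x,np.round(o.fun,1)); 
    print(" edge",st(o.x)((0,0,.07)))
# antenna ends: top-face centre
print("front end",tri(S(743,206),T(53,157)),"rear",tri(S(35,266),T(748,160)))
# rods centres z ~ .02
print("ring c scene/top at z .232", onz("top",T(402,55),.225), onz("scene",S(398,143),.225))
H=lambda x,y:(380+x/8-.4,280+y/8-.4); G=lambda x,y:(200+x/6.6-.4,185+y/6.6-.4)
top=tri(G(101,80),H(370,468)); print("marker top",top)
print("foot", onz("top",H(215,203),.008), onz("scene",G(180,480),.006))
print("mouth", tri(G(153,347),H(255,228)))
E
python3 fit0.py
```

```text
stand [ 0.60708827 -0.00382294  0.00375988] [-1.2 -0.  -0.3 -0.6 -0.2 -0.9 -1.  -0.4 -0.5 -0.8 -2.1 -1. ]
 edge [ 0.60708827 -0.00382294  0.07      ]
stand [ 6.05963852e-01 -5.37016992e-03 -5.02821319e-04] [-0.5  0.2  0.5  0.1  0.4 -0.2 -0.4 -0.2]
 edge [ 0.60596385 -0.00537017  0.07      ]
front end (array([0.60474437, 0.20732003, 0.10315674]), np.float64(3.4891249451995425)) rear (array([ 0.60756081, -0.20423944,  0.07673984]), np.float64(4.791723141515976))
ring c scene/top at z .232 [ 0.63504828 -0.00661587  0.225     ] [ 0.63870195 -0.00270692  0.225     ]
marker top (array([ 0.3649146 , -0.27008348,  0.12913102]), np.float64(5.825321375103442))
foot [ 0.43583535 -0.25501645  0.008     ] [ 0.44119134 -0.25098422  0.006     ]
mouth (array([ 0.42705767, -0.25575255,  0.06236061]), np.float64(2.1573620898431214))
```

Things that look like the holder (top image): (406,305), (458,255), (462,308), (452,380). The one at (406,305), which holds the marker, has the largest world y (-0.25), so it is the farthest left, and the crop confirms the marker is in it. The two cameras disagree by about 4 mm, so I'll check both against the gripper.

Request:
step_arm --rows '[[[0, 0, 0, -0.143, 85], [0, 0, 0, -0.143, 85], [0, 0, 0, -0.143, 85], [0, 0, 0, -0.143, 85], [0, 0, 0, -0.143, 85]]]'

```text
t: 0.6
tcp_pos: [0.2172, -0.4776, 0.2308]
tool_rot: [-0.001, 0.84, 0.543, 0.0]
force: [-0.5, 1.1, 0.2]
gripper_width: 0.991
```

Request:
step_arm --rows '[[[0, 0, 0, -0.143, 85], [0, 0, 0, -0.143, 60], [0, 0, 0, -0.142, 50], [50, 5, 0, 0, 40], [50, 10, 0, 0, 40]]]'

```text
t: 1.1
tcp_pos: [0.2317, -0.3783, 0.23]
tool_rot: [-0.001, 0.708, 0.706, 0.0]
force: [0.7, 1.2, 0.9]
gripper_width: 0.466
```

Request:
step_arm --rows '[[[48, 5, 0, 0, 40], [48, 5, 0, 0, 40], [48, 5, 0, 0, 40], [48, 5, 0, 0, 40], [48, 5, 0, 0, 40]]]'

```text
t: 1.6
tcp_pos: [0.2568, -0.1374, 0.2311]
tool_rot: [0.0, 0.708, 0.706, 0.0]
force: [1.2, 1.1, 0.4]
gripper_width: 0.468
```

Request:
step_arm --rows '[[[48, 5, 0, 0, 40], [48, 5, 0, 0, 40], [48, 5, 0, 0, 40], [48, 5, 0, 0, 40], [48, 5, 0, 0, 40]]]'

```text
t: 2.1
tcp_pos: [0.282, 0.0968, 0.2314]
tool_rot: [0.0, 0.707, 0.707, 0.0]
force: [1.6, -0.4, 0.4]
gripper_width: 0.469
```

Request:
step_arm --rows '[[[48, 10, 0, 0, 40], [20, 45, 0, 0, 40], [0, 50, 0, 0, 40], [0, 50, 0, 0, 40], [0, 50, 0, 0, 40]]]'

```text
t: 2.6
tcp_pos: [0.4892, 0.1632, 0.2308]
tool_rot: [-0.0, 0.707, 0.707, -0.0]
force: [-0.0, -0.1, 0.3]
gripper_width: 0.469
```

Request:
step_arm --rows '[[[0, 50, 0, 0, 40], [0, 50, 10, 0, 40], [0, 20, 40, 0, 40], [0, 0, 10, 0, 40]]]'

```text
t: 3.0
tcp_pos: [0.6075, 0.1619, 0.1655]
tool_rot: [-0.002, 0.708, 0.706, -0.003]
force: [0.3, -0.4, -1.4]
gripper_width: 0.467
```

Run:
```python
from h import *
s=r.get_state(); print(s['tcp_pos'],s['force'],s['t'])
for n in("scene","top"):
    im=vision.snapshot(n); cv2.imwrite(f"pics/{n}1.png",im); p=proj(n,s['tcp_pos'])[0]; print(n,p)
    u=p.astype(int); crop(im,u[0]-50,u[1]-40,100,80,7,f"{n}1c.png")
```

```text
[0.60752212 0.16190833 0.16546329] [ 0.27052239 -0.39742352 -1.39625818] 3.0
scene [429.51176621 267.43794809]
top [208.741355   215.76488503]
```

View pics/scene1c.png

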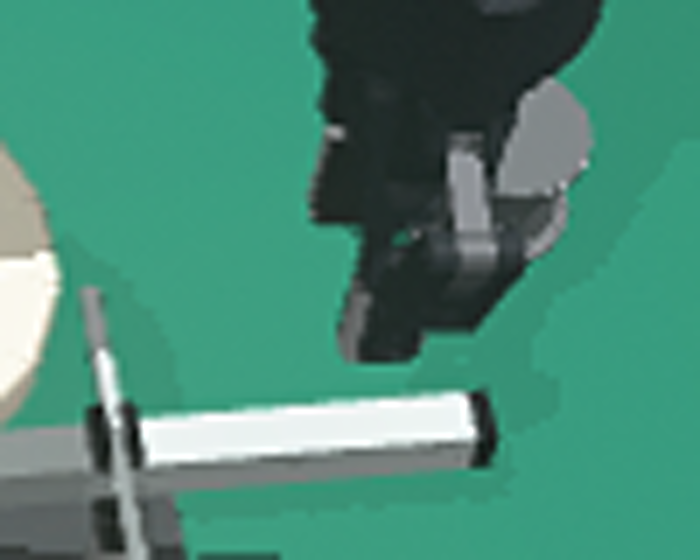

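View pics/top1c.png

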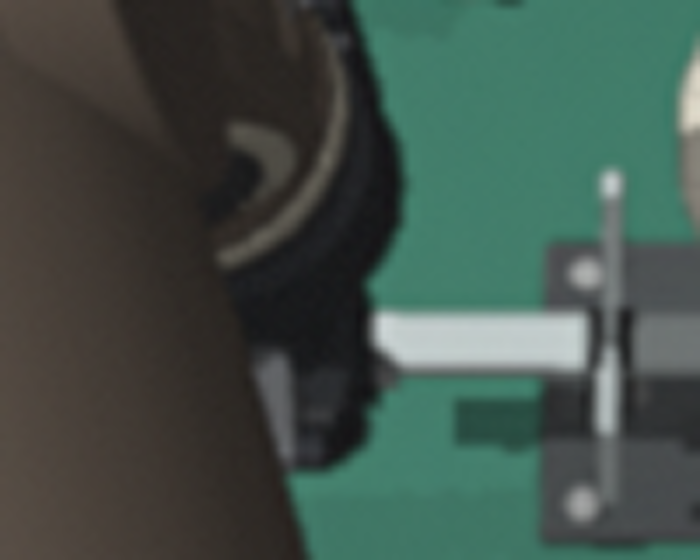

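Request:
step_arm --rows '[[[3, 0, 45, 0, 45], [0, 0, 40, 0, 45], [0, 0, 11, 0, 45], [0, 0, 0, 0, 30]]]'

```text
t: 3.5
tcp_pos: [0.6053, 0.1656, 0.0756]
tool_rot: [-0.0, 0.707, 0.707, -0.001]
force: [0.8, -0.4, 0.4]
gripper_width: 0.373
```

```bash
cat > look.py <<'E'
from h import *
import sys
k=sys.argv[1]; s=r.get_state(); print(s['tcp_pos'],s['force'],s['torque'],s['t'],s['gripper_width'])
im=vision.snapshot("scene"); cv2.imwrite(f"pics/scene{k}.png",im)
crop(im,235,225,230,130,3.45,f"sa{k}.png")
E
python3 look.py 2
```

```text
[0.60525788 0.16556559 0.07559553] [ 0.84287413 -0.41821499  0.44711946] [ 0.01469275  0.03527535 -0.00629019] 3.5 0.37273420921455835
```

View pics/sa2.png

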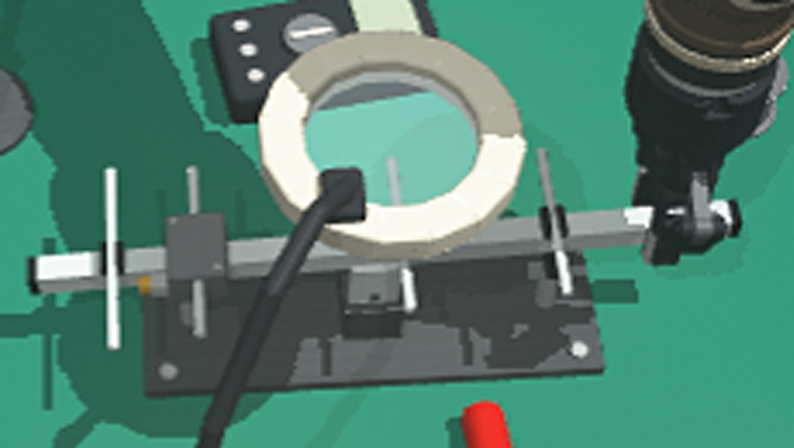

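Request:
step_arm --rows '[[[0, 0, 3, 0, 18], [0, 0, 0, 0, 12], [0, 0, 0, 0, 12], [0, 0, 0, 0, 12], [0, 0, 0, 0, 12]]]'

```text
t: 4.05
tcp_pos: [0.6074, 0.1659, 0.0734]
tool_rot: [0.001, 0.707, 0.707, 0.001]
force: [0.9, 1.9, 2.7]
gripper_width: 0.168
```

```bash
python3 look.py 3
```

```text
[0.60741411 0.16591084 0.07343444] [0.87298799 1.92217321 2.74404619] [-0.06356475 -0.35583541  0.27573091] 4.05 0.16816319473265534
```

View pics/sa3.png

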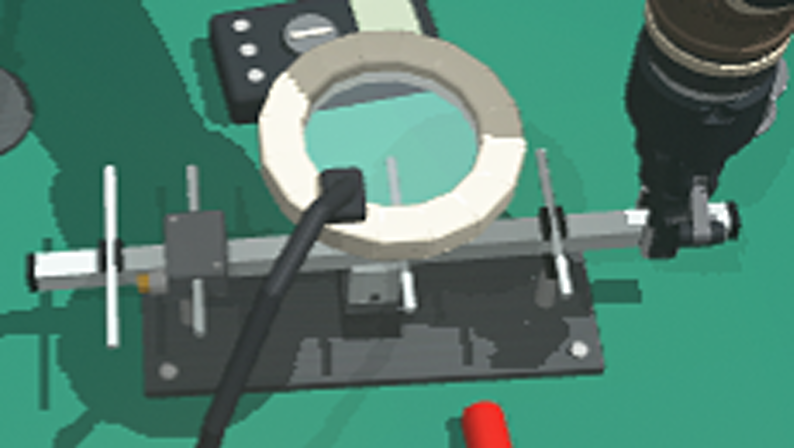

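Request:
step_arm --rows '[[[5, 0, -0.3, 0, 12], [9, 0, -0.6, 0, 12], [10, 0, -0.6, 0, 12], [10, 0, -0.6, 0, 12], [8, 0, -0.5, 0, 12]]]'

```text
t: 4.6
tcp_pos: [0.6064, 0.2087, 0.0749]
tool_rot: [-0.0, 0.707, 0.707, -0.0]
force: [0.2, -2.0, 1.2]
gripper_width: 0.17
```

```bash
python3 look.py 4
```

```text
[0.60636464 0.20874839 0.07486194] [ 0.21493078 -2.00553662  1.22887249] [-0.90002034 -0.00528035  0.04987085] 4.6 0.1696580495078507
```

View pics/sa4.png

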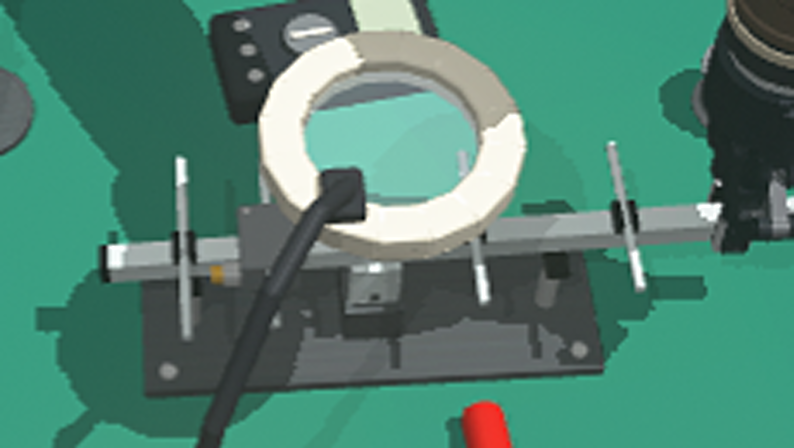

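Request:
step_arm --rows '[[[0, 0, 0, 0, 14], [0, 0, 0, 0, 18], [0, 0, 0, 0, 24], [0, 0, 0, 0, 30], [0, 0, 0, 0, 35]]]'

```text
t: 5.15
tcp_pos: [0.6066, 0.2074, 0.0749]
tool_rot: [-0.0, 0.708, 0.707, -0.0]
force: [-0.7, -0.6, 0.8]
gripper_width: 0.409
```

```bash
python3 look.py 5
```

```text
[0.60661704 0.20737835 0.07491804] [-0.69932912 -0.62559933  0.80957402] [-0.02754465  0.00446446 -0.03919296] 5.15 0.40914833977640486
```

View pics/sa5.png

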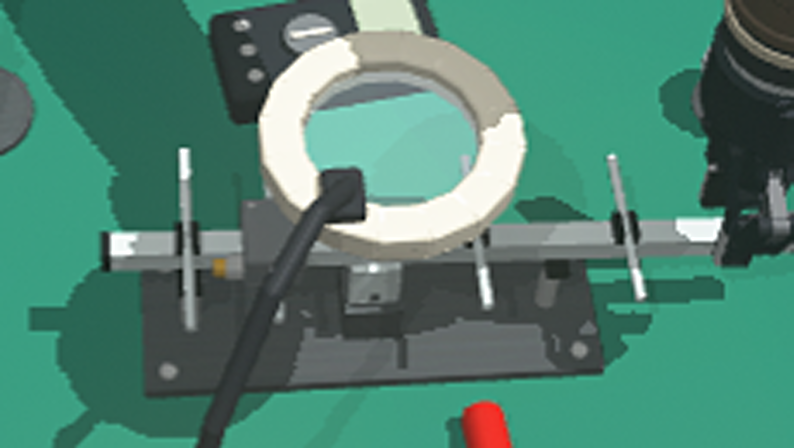

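Request:
step_arm --rows '[[[0, 0, 0, 0, 35], [0, 0, 0, 0, 35], [0, 0, 0, 0, 35], [0, 0, 0, 0, 35]]]'

```text
t: 5.6
tcp_pos: [0.6067, 0.2076, 0.0751]
tool_rot: [0.0, 0.707, 0.707, 0.0]
force: [0.3, -0.3, 0.6]
gripper_width: 0.408
```

```bash
python3 look.py 6
```

```text
[0.60674437 0.20763131 0.07513922] [ 0.26187819 -0.32144525  0.57029964] [ 0.03952703 -0.03705835  0.04866637] 5.6 0.40792305137852497
```

View pics/sa6.png

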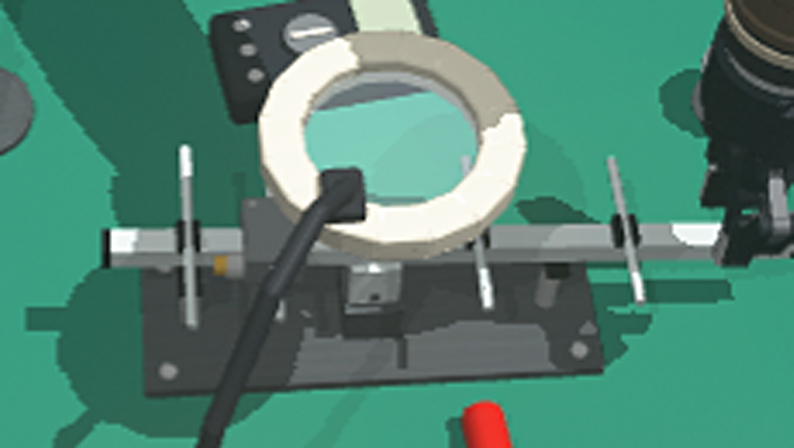

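```bash
cat > tilt.py <<'E'
from h import *
# boom top-face near(+x) edge seen in scene: find for given pitch p(front up +) line rows at columns
E0=np.array([.6065,-.0045,.07])
def edge(p,yo,x=.008,z=.016):
    # antenna y -> world ; pivot at edge, underside
    out=[]
    for y in (-.12,.12): out.append(E0+np.array([x,y*np.cos(p)-z*np.sin(p),z*np.cos(p)+y*np.sin(p)]))
    return proj("scene",np.array(out))
for p in (-.06,-.045,-.03,-.015,0,.015,.03,.045,.06):
    a=edge(p,0); print(p,np.round((a-[235,225])*3.45,0).tolist(), round((a[1,1]-a[0,1])/(a[1,0]-a[0,0]),4))
E
python3 tilt.py; python3 look.py 7
```

```text
-0.06 [[167.0, 249.0], [572.0, 246.0]] -0.0095
-0.045 [[166.0, 251.0], [572.0, 244.0]] -0.0179
-0.03 [[166.0, 253.0], [572.0, 242.0]] -0.0262
-0.015 [[165.0, 255.0], [572.0, 241.0]] -0.0345
0 [[165.0, 256.0], [573.0, 239.0]] -0.0428
0.015 [[165.0, 258.0], [572.0, 237.0]] -0.051
0.03 [[164.0, 260.0], [572.0, 236.0]] -0.0593
0.045 [[164.0, 261.0], [572.0, 234.0]] -0.0675
0.06 [[164.0, 263.0], [572.0, 232.0]] -0.0758
[0.60670154 0.20764899 0.0751003 ] [-0.03967858  0.44132669  0.62250162] [-0.00969501 -0.00359702 -0.01687689] 5.65 0.41226426575240177
```

View pics/sa7.png

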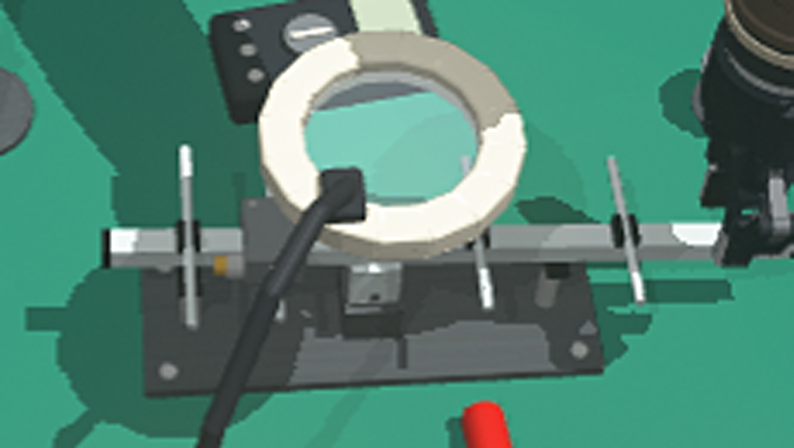

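Request:
step_arm --rows '[[[0, 0, 15, 0, 35], [0, 0, 10, 0, 28], [0, 0, 0, 0, 18], [0, 0, 0, 0, 12], [0, 0, 0, 0, 12]]]'

```text
t: 6.2
tcp_pos: [0.6068, 0.2077, 0.0504]
tool_rot: [-0.0, 0.708, 0.707, 0.0]
force: [-0.4, 0.1, -1.9]
gripper_width: 0.182
```

Request:
step_arm --rows '[[[0, 0, 0, 0, 12], [-3, 0, -0.2, 0, 12], [-6, 0, -0.3, 0, 12], [0, 0, 0, 0, 12]]]'

```text
t: 6.6
tcp_pos: [0.6068, 0.1978, 0.0508]
tool_rot: [0.0, 0.708, 0.707, 0.0]
force: [0.2, -0.7, -1.4]
gripper_width: 0.176
```

```bash
python3 look.py 8
```

```text
[0.60682339 0.19781631 0.05082461] [ 0.15627014 -0.73212837 -1.42110222] [0.11571091 0.01611481 0.02507784] 6.6 0.17646574905468188
```

View pics/sa8.png

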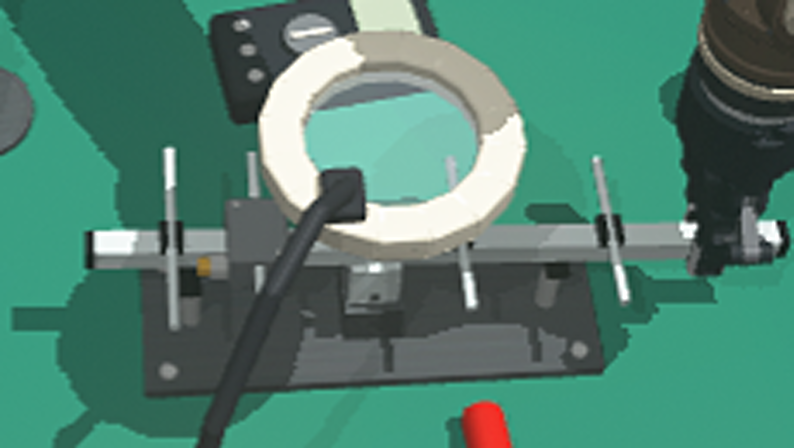

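Request:
step_arm --rows '[[[0, 0, 0, 0, 17], [0, 0, 0, 0, 21], [0, 0, 0, 0, 26], [0, 0, 0, 0, 32]]]'

```text
t: 7.05
tcp_pos: [0.6067, 0.1987, 0.0507]
tool_rot: [0.0, 0.707, 0.707, 0.0]
force: [0.3, 0.3, -0.1]
gripper_width: 0.379
```

```bash
python3 look.py 9
```

```text
[0.60674595 0.19871511 0.05066527] [ 0.30331282  0.28142818 -0.12732096] [ 0.02300668  0.0072819  -0.00288928] 7.05 0.37924123274451554
```

Request:
step_arm --rows '[[[0, 0, -5, 0, 35], [0, 0, -5, 0, 35], [0, 0, 0, 0, 35], [0, 0, 0, 0, 35]]]'

```text
t: 7.5
tcp_pos: [0.607, 0.1987, 0.061]
tool_rot: [0.0, 0.707, 0.707, 0.0]
force: [-0.1, -0.6, 0.7]
gripper_width: 0.407
```

```bash
python3 look.py 10; python3 -c "
import cv2,numpy as np
cv2.imwrite('pics/cmp.png',cv2.resize(np.vstack([cv2.imread('pics/sa9.png')[140:340],cv2.imread('pics/sa10.png')[140:340]]),None,fx=1,fy=1))"
```

```text
[0.60696141 0.19873787 0.06104041] [-0.08396846 -0.61441052  0.73852981] [0.03631585 0.00452211 0.04749068] 7.5 0.4073307717186412
```

View pics/cmp.png

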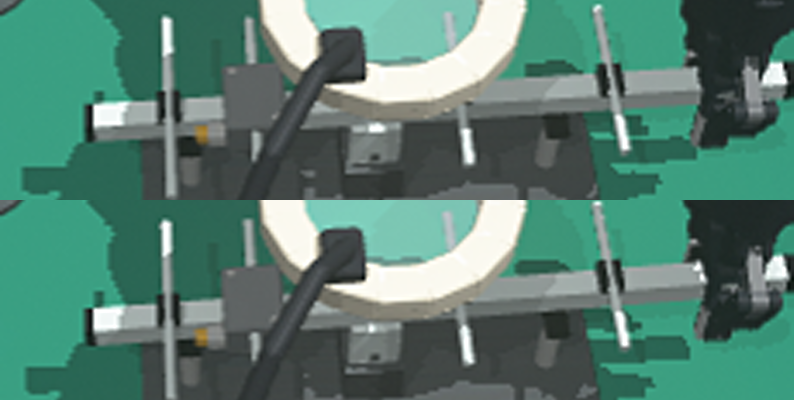

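Request:
step_arm --rows '[[[0, 0, -10, 0, 30], [0, 0, -1, 0, 22], [0, 0, 0, 0, 14], [0, 0, 0, 0, 12], [0, 0, 0, 0, 12]]]'

```text
t: 8.05
tcp_pos: [0.6069, 0.1988, 0.0717]
tool_rot: [0.0, 0.707, 0.707, 0.0]
force: [2.4, 0.6, 1.3]
gripper_width: 0.173
```

Request:
step_arm --rows '[[[0, 0, 0, 0, 12], [2, 0, -0.1, 0, 12], [2.5, 0, -0.2, 0, 12], [0, 0, 0, 0, 12], [0, 0, 0, 0, 12]]]'

```text
t: 8.55
tcp_pos: [0.6066, 0.2031, 0.0718]
tool_rot: [-0.0, 0.707, 0.707, -0.0]
force: [-0.1, -0.8, 0.1]
gripper_width: 0.176
```

Request:
step_arm --rows '[[[0, 0, 0, 0, 17], [0, 0, 0, 0, 20], [0, 0, 0, 0, 24], [0, 0, 0, 0, 30]]]'

```text
t: 8.95
tcp_pos: [0.6066, 0.2032, 0.0718]
tool_rot: [-0.0, 0.707, 0.707, -0.0]
force: [-0.6, 0.2, 0.1]
gripper_width: 0.347
```

```bash
python3 look.py 11
```

```text
[0.60660067 0.20321629 0.07183214] [-0.55990639  0.15137692  0.08282284] [-0.03158619 -0.03446746  0.06676685] 8.95 0.3470162402572713
```

Request:
step_arm --rows '[[[0, 0, 0, 0, 30], [0, 0, 0, 0, 35], [0, 0, 0, 0, 35], [0, 0, 0, 0, 35]]]'

```text
t: 9.4
tcp_pos: [0.6067, 0.2031, 0.0719]
tool_rot: [-0.0, 0.707, 0.707, 0.0]
force: [0.4, -1.1, -0.3]
gripper_width: 0.408
```

```bash
python3 look.py 12; python3 -c "
import cv2,numpy as np
cv2.imwrite('pics/cmp2.png',cv2.resize(np.vstack([cv2.imread('pics/sa11.png')[140:340],cv2.imread('pics/sa12.png')[140:340]]),None,fx=1,fy=1))"
```

```text
[0.6067207  0.20311723 0.0719166 ] [ 0.44527591 -1.06406256 -0.29738591] [-0.04765557 -0.02104666 -0.0012694 ] 9.4 0.4082131690127683
```

View pics/cmp2.png

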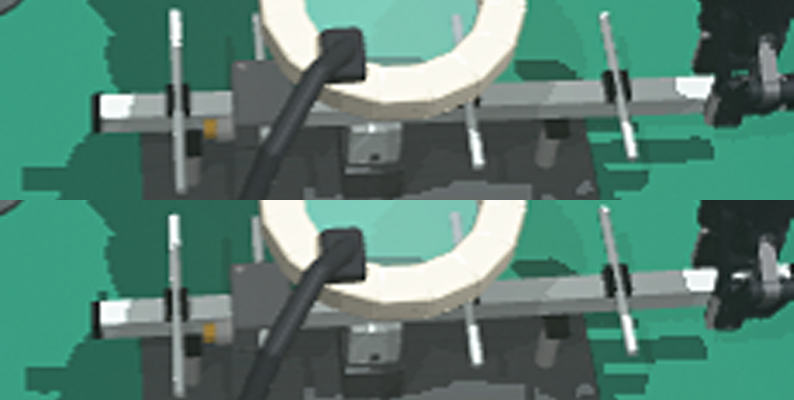

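Request:
step_arm --rows '[[[0, 0, 0, 0, 35], [0, 0, 0, 0, 35], [0, 0, 0, 0, 35], [0, 0, 0, 0, 35]]]'

```text
t: 9.85
tcp_pos: [0.6067, 0.2032, 0.0719]
tool_rot: [0.0, 0.707, 0.707, -0.0]
force: [1.4, -0.7, 1.2]
gripper_width: 0.407
```

```bash
python3 look.py 13
cat > ends.py <<'E'
import cv2,numpy as np,sys
o=[]
for k in sys.argv[1:]:
    im=cv2.imread(f'pics/scene{k}.png'); a=im[240:330,255:300]; b=im[235:325,405:450]
    o.append(np.hstack([cv2.resize(x,None,fx=4,fy=4,interpolation=cv2.INTER_CUBIC) for x in (a,b)]))
cv2.imwrite('pics/ends_%s.png'%sys.argv[-1],np.hstack(o)[:360,:])
E
python3 - <<'E'
import cv2,numpy as np
# row of the boom near-top edge: largest drop of brightness per column
for k in (0,6,8,9,10,11,12,13):
    g=cv2.cvtColor(cv2.imread(f'pics/scene{k}.png'),cv2.COLOR_BGR2GRAY).astype(float)
    out=[]
    for rng,(r0,r1) in (((288,300),(280,310)),((375,392),(280,305))):
        cols=[]
        for c in range(*rng):
            d=g[r0:r1,c]; cols.append(d)
        out.append(np.round(np.mean(cols,0)).astype(int))
    print(k,'L',out[0].tolist(),'\n  R',out[1].tolist())
E
```

```text
[0.60669828 0.20315111 0.07189116] [ 1.44585549 -0.72535452  1.15639788] [ 0.03017936  0.03467353 -0.0093141 ] 9.85 0.4071510043525913
0 L [122, 121, 121, 121, 121, 123, 108, 86, 88, 88, 88, 89, 88, 89, 89, 89, 89, 89, 89, 89, 89, 92, 97, 89, 87, 73, 73, 83, 82, 81] 
  R [170, 165, 159, 152, 145, 136, 127, 125, 184, 198, 207, 213, 217, 219, 198, 114, 104, 107, 106, 93, 88, 89, 89, 89, 89]
6 L [99, 99, 98, 99, 99, 99, 99, 100, 97, 81, 82, 119, 131, 128, 126, 126, 130, 139, 121, 124, 129, 127, 101, 91, 87, 82, 85, 79, 80, 80] 
  R [180, 175, 165, 144, 136, 133, 125, 120, 116, 116, 138, 140, 137, 133, 133, 134, 129, 107, 108, 111, 112, 70, 69, 80, 80]
8 L [83, 84, 83, 83, 83, 83, 83, 83, 83, 82, 80, 122, 164, 161, 161, 160, 159, 165, 117, 118, 124, 123, 109, 85, 78, 64, 51, 51, 51, 50] 
  R [180, 175, 169, 163, 146, 137, 129, 122, 118, 121, 142, 147, 146, 145, 146, 146, 138, 107, 108, 111, 111, 63, 63, 64, 64]
9 L [82, 82, 82, 82, 81, 82, 82, 81, 82, 82, 82, 82, 80, 96, 165, 163, 162, 163, 163, 166, 135, 119, 127, 129, 132, 91, 81, 69, 51, 50] 
  R [180, 175, 169, 163, 143, 137, 129, 12
[... 433 characters left out ...]
106, 116, 121, 120, 92, 75, 68, 60, 55, 55, 55] 
  R [180, 175, 170, 141, 136, 130, 122, 117, 113, 137, 149, 147, 147, 147, 147, 146, 110, 108, 110, 110, 76, 62, 63, 64, 64]
12 L [83, 83, 83, 83, 83, 83, 83, 82, 83, 83, 83, 76, 75, 129, 150, 145, 144, 145, 145, 144, 107, 116, 121, 122, 101, 74, 70, 56, 52, 53] 
  R [180, 176, 170, 141, 133, 127, 122, 117, 138, 151, 149, 148, 148, 149, 148, 114, 108, 110, 110, 82, 62, 63, 64, 64, 64]
13 L [83, 83, 83, 83, 83, 83, 83, 83, 83, 83, 75, 74, 109, 147, 144, 141, 141, 142, 147, 108, 115, 120, 120, 108, 76, 72, 61, 53, 55, 54] 
  R [180, 175, 170, 141, 133, 127, 122, 117, 114, 146, 148, 147, 147, 147, 148, 140, 107, 108, 111, 108, 66, 63, 64, 64, 64]
```

View pics/sa13.png

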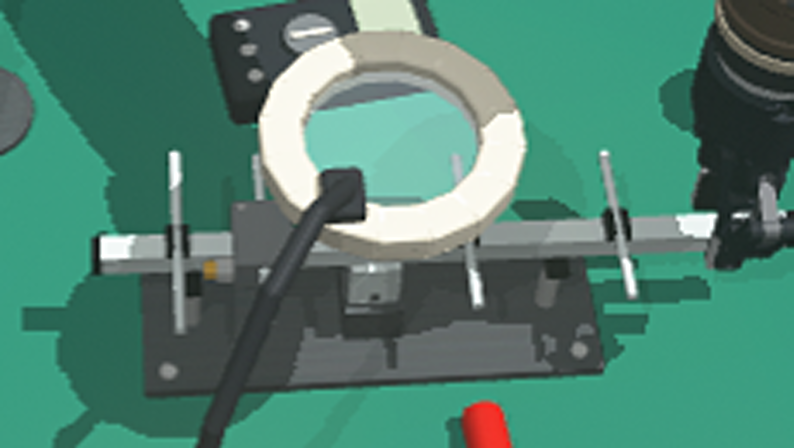

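Request:
step_arm --rows '[[[0, 0, -10, 0, 35], [0, 0, -30, 0, 35], [0, 0, -40, 0, 20], [0, 0, 0, 0, 0], [0, 0, 0, 0, 0]]]'

```text
t: 10.4
tcp_pos: [0.6076, 0.2034, 0.1539]
tool_rot: [0.001, 0.707, 0.707, 0.002]
force: [0.1, -0.5, -0.9]
gripper_width: 0.003
```

```bash
python3 look.py 14
python3 - <<'E'
from h import *
s=r.get_state(); p=proj("scene",s['tcp_pos'])[0]; print(p)
im=cv2.imread("pics/scene14.png"); u=(p-[30,40]).astype(int); print(u); crop(im,u[0],u[1],60,60,10,"f14.png")
E
```

```text
[0.60759415 0.20343286 0.15385423] [ 0.10883513 -0.49289108 -0.86313939] [-0.01384713  0.0078915   0.00848936] 10.4 0.002923319919718256
[449.0520558  270.27818817]
[419 230]
```

View pics/f14.png

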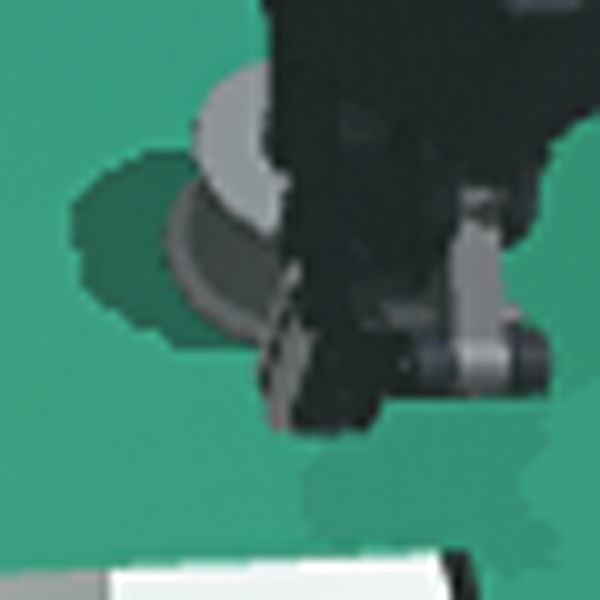

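View pics/sa14.png

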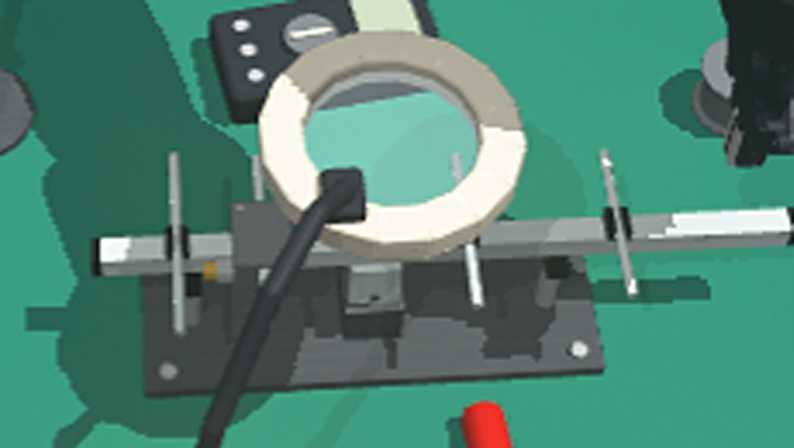

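Run:
```python
from h import *
s=r.get_state(); print(s['joints'])
# marker line from top cam & scene (correct each separately)
H=lambda x,y:(380+x/8-.4,280+y/8-.4); G=lambda x,y:(200+x/6.6-.4,185+y/6.6-.4)
for z in (.127,.131): print(onz("top",H(370,468),z), onz("scene",G(101,80),z))
print(onz("top",H(255,228),.06),onz("scene",G(153,347),.06))
```

```text
[3.23084657e-01 3.52895610e-01 7.72131123e-02 1.29427897e+00
 1.61020999e-05 1.89489211e+00]
[ 0.36476099 -0.27346984  0.127     ] [ 0.36351426 -0.26748955  0.127     ]
[ 0.36485446 -0.27268281  0.131     ] [ 0.3673203  -0.26682033  0.131     ]
[ 0.42710671 -0.25724994  0.06      ] [ 0.42529186 -0.25500254  0.06      ]
```

Request:
step_arm --rows '[[[0, -40, -20, 0, 0], [0, -45, -20, 0, 0], [0, -45, -20, 0, 0], [0, -50, 0, 0, 0], [-10, -49, 0, 0, 0]]]'

```text
t: 10.95
tcp_pos: [0.3756, 0.1934, 0.211]
tool_rot: [-0.0, 0.707, 0.707, -0.0]
force: [-0.4, 0.6, 0.6]
gripper_width: 0.003
```

Request:
step_arm --rows '[[[-50, -5, 10, 0, 0], [-50, -10, 10, 0, 0], [-50, -10, 10, 0, 0], [-50, -10, 10, 0, 0], [-50, 0, 10, 0, 0]]]'

```text
t: 11.45
tcp_pos: [0.3415, -0.0499, 0.1622]
tool_rot: [-0.001, 0.707, 0.707, -0.0]
force: [0.7, 0.3, -0.2]
gripper_width: -0.001
```

Request:
step_arm --rows '[[[-50, 0, 10, 0, 0], [0, 0, 0, 0, 0], [0, 0, 0, 0, 0]]]'

```text
t: 11.75
tcp_pos: [0.3424, -0.0987, 0.1525]
tool_rot: [-0.001, 0.709, 0.705, -0.001]
force: [0.8, 0.7, -0.2]
gripper_width: -0.001
```

Run:
```python
from h import *
s=r.get_state(); print(s['tcp_pos'])
o=[]
for n in("scene","top"):
    im=vision.snapshot(n); cv2.imwrite(f"pics/{n}15.png",im); p=proj(n,s['tcp_pos'])[0]; u=(p-[20,25]).astype(int); print(n,p,u)
    o.append(cv2.resize(im[u[1]:u[1]+50,u[0]:u[0]+40],None,fx=10,fy=10,interpolation=cv2.INTER_CUBIC))
cv2.imwrite("pics/cal15.png",np.hstack(o))
```

```text
[ 0.34241931 -0.09872857  0.15246708]
scene [290.45888971 179.27339637] [270 154]
top [339.44679119 350.24829587] [319 325]
```

View pics/cal15.png

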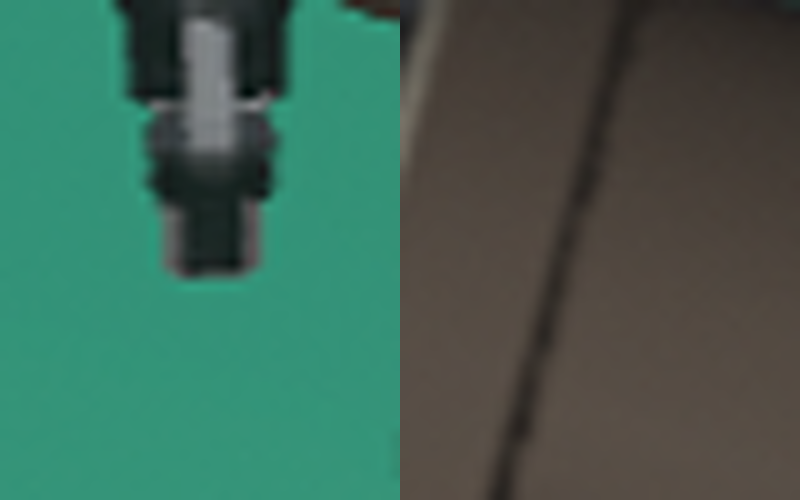

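View pics/top15.png

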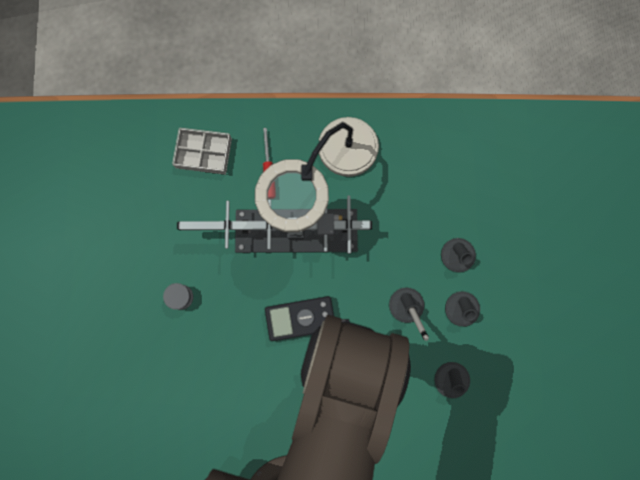

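Request:
step_arm --rows '[[[0, 0, -4, -0.14, 20], [0, 0, -4, -0.14, 45], [0, 0, 0, -0.14, 45], [0, 0, 0, -0.14, 45], [0, 0, 0, -0.14, 45]]]'

```text
t: 12.35
tcp_pos: [0.344, -0.0958, 0.1617]
tool_rot: [-0.0, 0.417, 0.909, 0.0]
force: [-0.4, -0.5, -0.1]
gripper_width: 0.527
```

Request:
step_arm --rows '[[[0, 0, 0, -0.14, 45], [0, 0, 0, -0.14, 45], [0, 0, 0, -0.14, 45], [0, 0, 0, -0.14, 45], [0, 0, 0, -0.14, 45]]]'

```text
t: 12.85
tcp_pos: [0.344, -0.0957, 0.1617]
tool_rot: [0.0, 0.08, 0.997, 0.0]
force: [0.6, -0.0, 0.5]
gripper_width: 0.528
```

Request:
step_arm --rows '[[[0, 0, 0, -0.14, 45], [0, 0, 0, -0.14, 45], [0, 0, 0, -0.118, 45], [0, 0, 0, 0, 45]]]'

```text
t: 13.25
tcp_pos: [0.344, -0.096, 0.1617]
tool_rot: [0.0, -0.115, 0.993, 0.0]
force: [-0.2, -0.3, 0.2]
gripper_width: 0.527
```

```bash
cat > go.py <<'E'
from h import *
def delta(target):
    s=r.get_state(); w=s['tool_rot']; M=R.from_quat([w[1],w[2],w[3],w[0]]).as_matrix()
    print("tcp",np.round(s['tcp_pos'],4),"toolx az",np.degrees(np.arctan2(M[1,0],M[0,0])),"q",np.round(s['joints'],2),"t",s['t'])
    print("delta tool mm",np.round(M.T@(np.array(target)-s['tcp_pos'])*1000,1))
if __name__=="__main__":
    import sys; delta([float(v) for v in sys.argv[1:4]])
E
python3 go.py .3747 -.2677 .0968
```

```text
tcp [ 0.344  -0.096   0.1617] toolx az -166.76197032220813 q [-0.27 -0.18 -0.49  1.26  0.   -0.5 ] t 13.25
delta tool mm [   9.4 -174.2   64.9]
```

Request:
step_arm --rows '[[[2, -44, 0, 0, 45], [2, -45, 0, 0, 45], [3, -45, 0, 0, 45], [2.4, -40, 5, 0, 45], [0, 0, 0, 0, 45]]]'

```text
t: 13.75
tcp_pos: [0.3749, -0.2718, 0.1557]
tool_rot: [-0.0, -0.111, 0.994, -0.0]
force: [0.2, 0.5, -0.7]
gripper_width: 0.526
```

```bash
python3 go.py .3747 -.2677 .0968
python3 - <<'E'
from h import *
o=[]
im=vision.snapshot("scene"); cv2.imwrite("pics/scene16.png",im); crop(im,185,150,80,80,8,"m16.png")
E
```

```text
tcp [ 0.3749 -0.2718  0.1557] toolx az -167.28094802263695 q [-0.63  0.02 -0.32  1.23 -0.   -0.85] t 13.75
delta tool mm [-0.8  4.1 58.9]
```

View pics/m16.png

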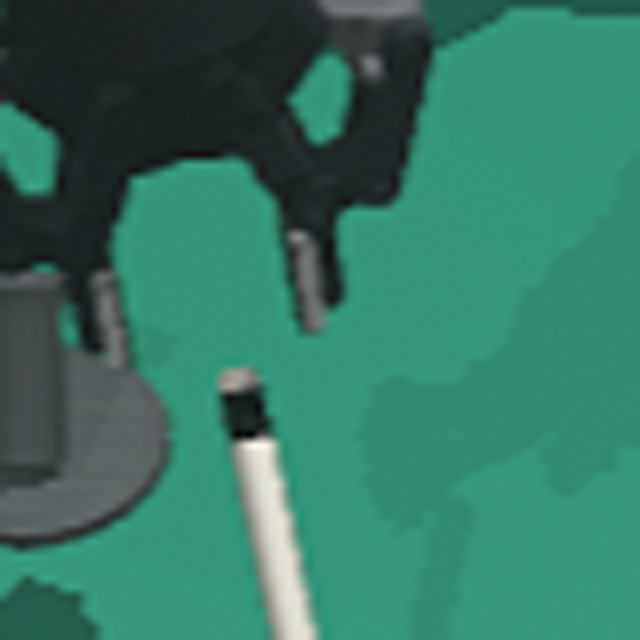

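Request:
step_arm --rows '[[[0, 7, 10, 0, 45], [-0.8, 0, 24, 0, 45], [0, 0, 20, 0, 45], [0, 0, 5, 0, 45], [0, 0, 0, 0, 45]]]'

```text
t: 14.3
tcp_pos: [0.3722, -0.2605, 0.0971]
tool_rot: [-0.001, -0.114, 0.994, 0.001]
force: [-1.0, 0.6, 0.5]
gripper_width: 0.528
```

```bash
python3 go.py .3747 -.2677 .0968
python3 - <<'E'
from h import *
o=[]
im=vision.snapshot("scene"); cv2.imwrite("pics/scene17.png",im); crop(im,185,160,80,110,7,"m17.png")
E
```

```text
tcp [ 0.3722 -0.2605  0.0971] toolx az -166.94620332072654 q [-0.61  0.03 -0.44  1.1   0.   -0.84] t 14.3
delta tool mm [-0.8 -7.6  0.3]
```

View pics/m17.png

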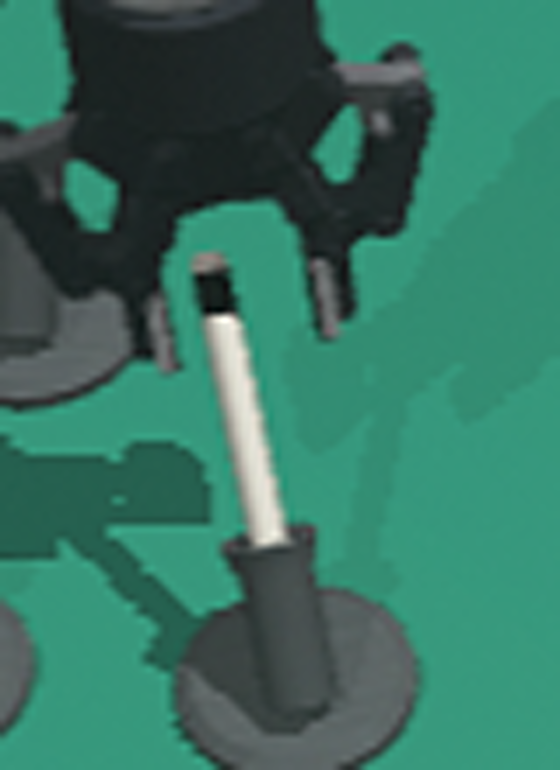

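Request:
step_arm --rows '[[[0, -7, 0, 0, 45], [0, 0, 0, 0, 45], [0, 0, 0, 0, 20], [0, 0, 0, 0, 6], [0, 0, 0, 0, 6]]]'

```text
t: 14.85
tcp_pos: [0.3743, -0.2691, 0.0978]
tool_rot: [0.0, -0.113, 0.994, 0.0]
force: [-0.2, 1.0, 1.0]
gripper_width: 0.119
```

Request:
step_arm --rows '[[[0, 0, 0, 0, 6], [0, 0, 0, 0, 6], [0, 0, 0, 0, 6]]]'

```text
t: 15.15
tcp_pos: [0.3743, -0.2691, 0.0977]
tool_rot: [0.0, -0.113, 0.994, 0.0]
force: [-0.5, 1.5, 1.8]
gripper_width: 0.119
```

```bash
python3 go.py .3747 -.2677 .0968
python3 - <<'E'
from h import *
o=[]
im=vision.snapshot("scene"); cv2.imwrite("pics/scene18.png",im); crop(im,185,160,80,110,7,"m18.png")
print(r.get_state()['gripper_width']*85.4, r.get_state()['force'])
E
```

```text
tcp [ 0.3743 -0.2691  0.0977] toolx az -167.0323571205926 q [-0.62  0.04 -0.43  1.1   0.   -0.85] t 15.15
delta tool mm [-0.7  1.3  0.9]
9.957275068309608 [-1.66546045  1.00067339  2.36444524]
```

View pics/m18.png

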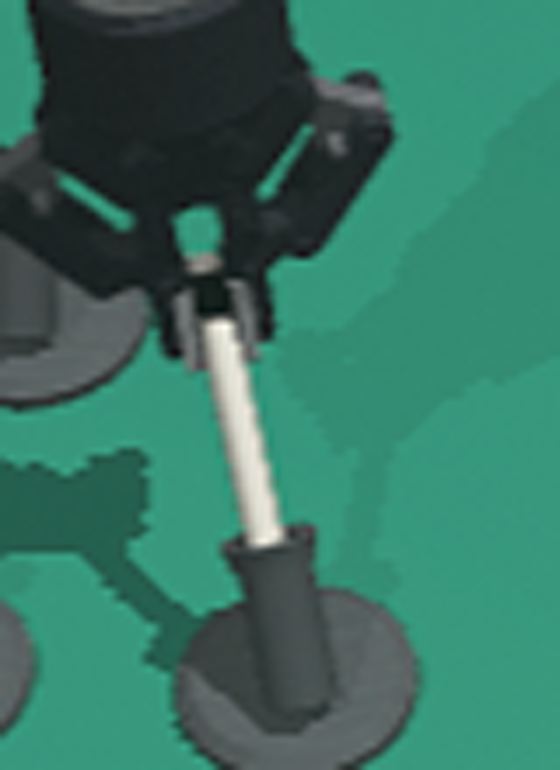

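Request:
step_arm --rows '[[[3.7, 0, -4.7, 0, 6], [7.4, 0, -9.5, 0, 6], [7.4, 0, -9.5, 0, 6], [9.2, 0, -11.8, 0, 6], [9.2, 0, -11.8, 0, 6]]]'

```text
t: 15.7
tcp_pos: [0.3374, -0.278, 0.1463]
tool_rot: [0.0, -0.113, 0.994, -0.0]
force: [-0.2, 0.0, -0.2]
gripper_width: 0.119
```

Request:
step_arm --rows '[[[9.2, 0, -11.8, 0, 6], [9.2, 0, -11.8, 0, 6], [0, 0, -15, 0, 6], [0, 0, 0, 0, 6]]]'

```text
t: 16.1
tcp_pos: [0.3206, -0.2827, 0.186]
tool_rot: [0.001, -0.112, 0.994, -0.001]
force: [-0.4, 1.0, -0.0]
gripper_width: 0.121
```

Run:
```python
from h import *
im=vision.snapshot("scene"); cv2.imwrite("pics/scene19.png",im); crop(im,180,120,100,140,5,"m19.png")
im=vision.snapshot("top"); cv2.imwrite("pics/top19.png",im); crop(im,360,280,120,110,6,"mt19.png")
print(r.get_state())
```

```text
{'t': 16.2, 'joints': array([-7.21761590e-01, -5.58844285e-02, -3.32348593e-01,  1.29341529e+00,
       -4.94314208e-05, -9.47683947e-01]), 'qvel': array([ 0.00685493,  0.01172943, -0.01920023, -0.00541056, -0.00093839,
        0.00120059]), 'joint_efforts': array([-1.40135600e-01, -3.24461424e+01,  3.60707510e+01,  9.38882888e-02,
        6.89133100e-03, -4.18755255e-03]), 'tcp_pos': array([ 0.32033523, -0.28197514,  0.1838325 ]), 'tool_rot': array([ 2.89469374e-04, -1.12721073e-01,  9.93626564e-01, -3.56345655e-04]), 'force': array([-0.36817719, -0.00945868, -0.13503488]), 'torque': array([-0.02956708,  0.03833269, -0.0609279 ]), 'gripper_width': 0.11479247383689638}
```

View pics/m19.png

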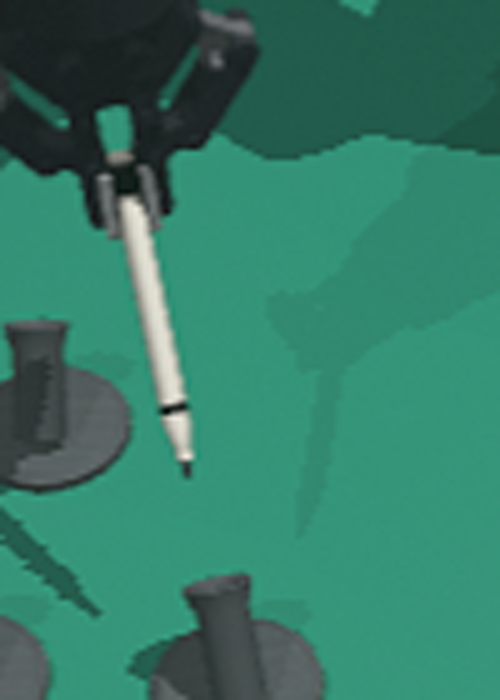

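View pics/mt19.png

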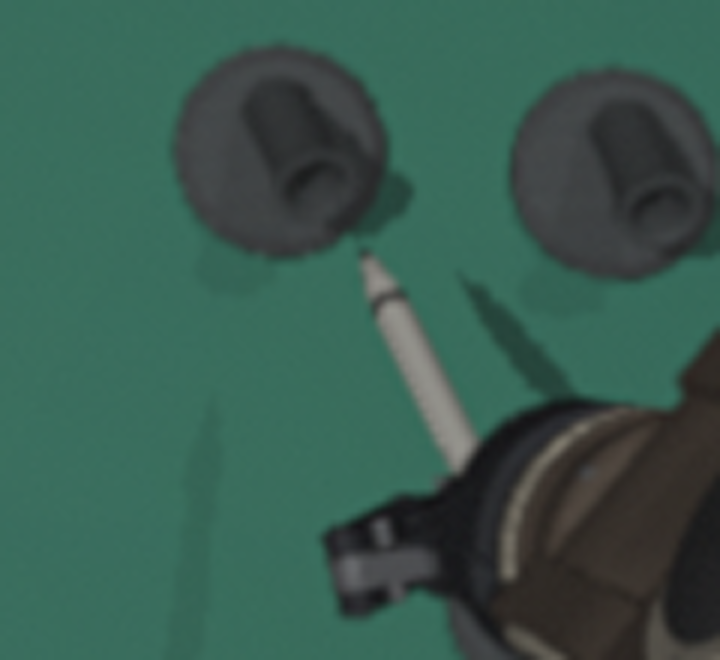

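View pics/scene19.png

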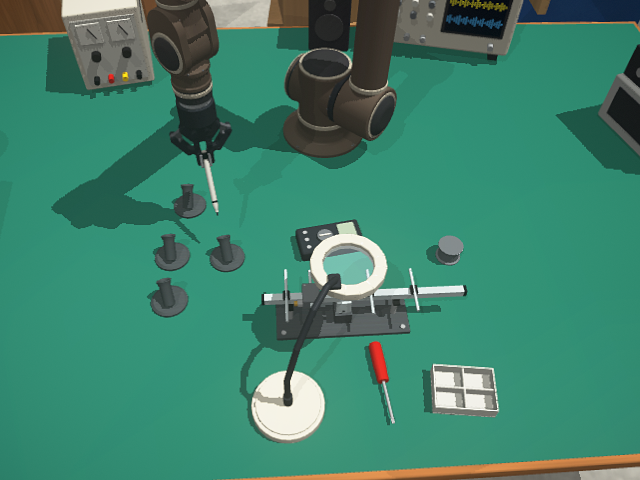

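```bash
cat > fitm.py <<'E'
from h import *
tcp=np.array([.3204,-.2822,.1842]); w=[2.9e-4,-.11272,.99363,-3.6e-4]
M=R.from_quat([w[1],w[2],w[3],w[0]]).as_matrix()
S=lambda x,y:np.array([180+(x+.5)/5-.5,120+(y+.5)/5-.5]); T=lambda x,y:np.array([360+(x+.5)/6-.5,280+(y+.5)/6-.5])
obs=[("scene",S(187,476),0),("scene",S(174,408),.0235),("scene",S(120,156),.145),("top",T(362,249),0),("top",T(388,301),.0235)]
def f(p,full=False):
    tx,ty,tz,L,al=p[:5]; off={"scene":p[5:7],"top":p[7:9]}
    tip=np.array([tx,ty,tz]); ax=np.array([np.sin(L)*np.cos(al),np.sin(L)*np.sin(al),-np.cos(L)])
    res=[]
    for n,uv,s in obs:
        res+=list((proj(n,tcp+M@(tip+s*ax))[0]+off[n]-uv)/0.4)
    # axis passes y=0 at grasp height
    t=(-.0187-tz)/ax[2]; res.append((tip+t*ax)[1]/.0007)
    res.append((al)/.01); res+=list(np.array(p[5:9])/1.0)
    # tip height at grip: .019
    res.append((tz-(.0977-.019))/.0015)
    return np.array(res)
o=least_squares(f,[-.08,0,.08,.7,0,0,0,0,0],x_scale=[.01,.01,.01,.1,.1,1,1,1,1])
print(np.round(o.x,4)); print(np.round(o.fun,1)); print("lean deg",np.degrees(o.x[3]),"tip world",tcp+M@o.x[:3])
J=o.jac; cov=np.linalg.inv(J.T@J); print("sd",np.round(np.sqrt(np.diag(cov)),4))
E
python3 fitm.py
```

```text
[-7.9300e-02 -9.0000e-04  7.8000e-02  9.9240e-01  5.9000e-03  6.6710e-01
 -1.1021e+00  7.3160e-01 -8.3210e-01]
[-0.2 -3.5  0.7  4.8 -0.7 -0.9  0.9 -0.9 -1.2  1.2 -0.   0.6  0.7 -1.1
  0.7 -0.8 -0.5]
lean deg 56.85976672508825 tip world [ 0.3979504  -0.26536756  0.10628776]
sd [0.0018 0.001  0.0014 0.028  0.0061 0.4289 0.6606 0.5382 0.849 ]
```

```bash
sed -i 's/(proj(n,tcp+M@(tip+s\*ax))/(proj(n,tcp+M@(tip+(p[9] if s==.0235 else s)*ax))/; s/,0,0,0,0\],x_scale=\[.01,.01,.01,.1,.1,1,1,1,1\]/,0,0,0,0,.028],x_scale=[.01,.01,.01,.1,.1,1,1,1,1,.01]/' fitm.py; python3 fitm.py
```

```text
[-7.990e-02 -1.000e-04  7.890e-02  5.578e-01 -9.000e-04  3.293e-01
  1.742e-01  7.315e-01 -1.019e-01  3.230e-02]
[ 0.1  0.7 -0.6 -0.1  0.3 -0.6 -0.5  0.5  0.2 -0.5 -0.1 -0.1  0.3  0.2
  0.7 -0.1  0.1]
lean deg 31.960760790976938 tip world [ 0.398315   -0.26440628  0.10536059]
sd [1.900e-03 8.000e-04 1.400e-03 3.260e-02 8.100e-03 3.886e-01 6.418e-01
 4.693e-01 8.512e-01 1.000e-03]
```

Run:
```python
from h import *
im=cv2.imread("pics/scene19.png"); tp=cv2.imread("pics/top19.png")
a=[im[318:348,265:305],im[315:345,385:425],im[280:310,325:365]]
z=lambda x:cv2.resize(x,None,fx=9,fy=9,interpolation=cv2.INTER_CUBIC)
row1=np.hstack([z(x) for x in a[:2]]); 
b=[tp[200:230,225:265],tp[200:230,335:375]]; c=[tp[235:265,225:265],tp[235:265,335:375]]
cv2.imwrite("pics/cor_s.png",np.vstack([row1,np.hstack([z(a[2]),z(im[285:315,255:295])])])); cv2.imwrite("pics/cor_t.png",np.vstack([np.hstack([z(x) for x in b]),np.hstack([z(x) for x in c])]))
```

```text
(no output)
```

View pics/cor_s.png

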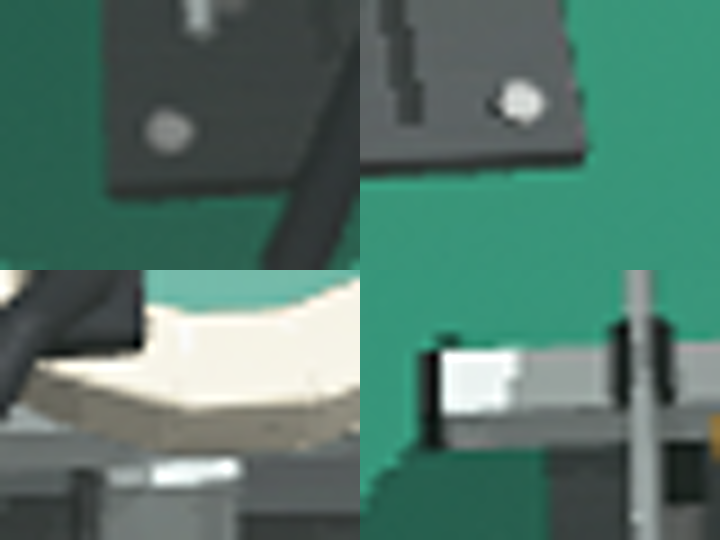

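View pics/cor_t.png

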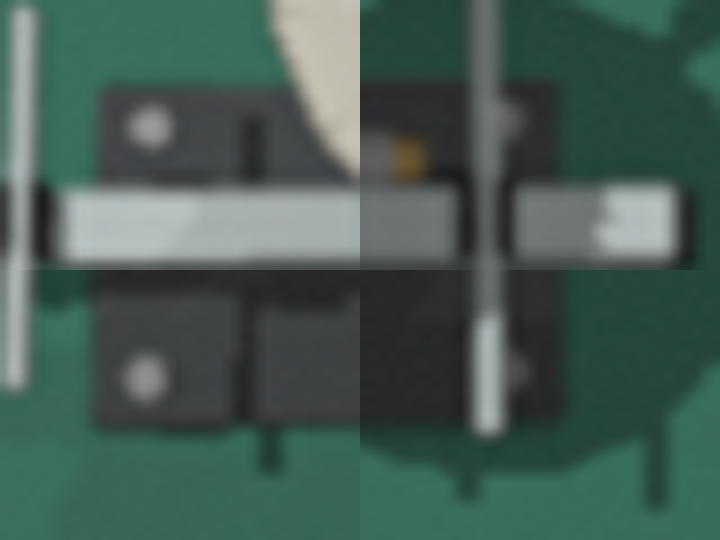

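```bash
cat > fits.py <<'E'
from h import *
obs=[("top",(235.65,209.6),(.05,.14,.01)),("top",(356.8,208.6),(.05,-.14,.01)),("top",(357,252.1),(-.05,-.14,.01)),("top",(234.9,252.1),(-.05,.14,.01)),
("scene",(409.55,331.6),(.05,.14,.01)),("scene",(276.2,338.4),(.05,-.14,.01))]
def st(p): 
    c,s=np.cos(p[2]),np.sin(p[2]); return lambda q: np.array([p[0]+c*q[0]-s*q[1],p[1]+s*q[0]+c*q[1],q[2]])
off={"scene":np.array([.33,.17]),"top":np.array([.73,-.1])}
for sel,k in ((obs,"all"),(obs[:4],"top"),(obs[4:],"scene")):
    f=lambda p:np.concatenate([proj(n,st(p)(q))[0]+off[n]-uv for n,uv,q in sel])
    o=least_squares(f,[.6,0,0]); print(k,np.round(o.x,4),np.round(o.fun,1))
    a=st(o.x); print("cheek u", proj("scene",[a((.014,-.015,.076)),a((.014,.015,.076)),a((.014,0,.076))])+off["scene"])
E
python3 fits.py
```

```text
all [ 0.6066 -0.0037  0.0045] [-0.5 -0.7 -0.1 -0.3  0.4 -0.8 -0.6 -0.2 -0.1 -1.  -0.6 -1.1]
cheek u [[335.59711447 302.52552001]
 [350.31166985 301.83265715]
 [342.95967982 302.17915627]]
top [ 0.6055 -0.0041  0.0032] [-0.3 -0.3  0.1  0.2  0.5 -0.2 -0.4  0.2]
cheek u [[335.32407471 302.04104814]
 [350.03208804 301.36605909]
 [342.68328075 301.70362854]]
scene [ 0.609  -0.0031  0.0058] [ 0.3 -0.1 -0.3  0. ]
cheek u [[335.97587855 303.49990114]
 [350.70607966 302.78931584]
 [343.34635711 303.14467193]]
```

Request:
step_arm --rows '[[[0, 0, -8, 0.113, 6], [0, 0, -8, 0.1134, 6], [0, 0, 0, 0, 6]]]'

```text
t: 16.5
tcp_pos: [0.3205, -0.2817, 0.1996]
tool_rot: [0.0, 0.0, 1.0, -0.0]
force: [-0.9, -0.3, -0.4]
gripper_width: 0.119
```

Request:
step_arm --rows '[[[-15, 40, 0, 0, 6], [-17, 46, 0, 0, 6], [-17, 46, 0, 0, 6], [-17, 46, 0, 0, 6], [-17, 46, 0, 0, 6]]]'

```text
t: 17.0
tcp_pos: [0.4034, -0.0558, 0.1987]
tool_rot: [-0.0, -0.001, 1.0, -0.0]
force: [1.1, -0.2, 0.3]
gripper_width: 0.121
```

Request:
step_arm --rows '[[[-10, 40, 0, 0, 6], [0, 10, 0, 0, 6], [0, 0, 0, 0, 6]]]'

```text
t: 17.3
tcp_pos: [0.4131, -0.0064, 0.1986]
tool_rot: [-0.001, -0.003, 1.0, -0.0]
force: [0.3, -0.2, -0.4]
gripper_width: 0.12
```

```bash
python3 go.py .5235 -.0035 .185
```

```text
tcp [ 0.4131 -0.0064  0.1986] toolx az -179.69001902041123 q [-0.02 -0.08 -0.32  1.33 -0.   -0.02] t 17.3
delta tool mm [-110.5    2.4   13.4]
```

Request:
step_arm --rows '[[[-30, 2.4, 0, 0, 6], [-30, 0, 0, 0, 6], [-25, 0, 0, 0, 6], [0, 0, 0, 0, 6], [0, 0, 0, 0, 6]]]'

```text
t: 17.8
tcp_pos: [0.4979, -0.0068, 0.1987]
tool_rot: [-0.001, 0.001, 1.0, -0.0]
force: [0.5, 0.6, -0.2]
gripper_width: 0.121
```

```bash
python3 look.py 20;python3 go.py .5235 -.0035 .185
python3 - <<'E'
from h import *
im=cv2.imread("pics/scene20.png"); crop(im,285,180,120,130,6,"p20.png")
im=vision.snapshot("top"); cv2.imwrite("pics/top20.png",im)
E
```

```text
[ 0.49794879 -0.00679273  0.19873576] [ 0.52000442  0.57562308 -0.16195453] [-0.03580831  0.00706949 -0.01235012] 17.8 0.1209125931018867
tcp [ 0.4976 -0.0066  0.1991] toolx az 179.93215363565682 q [-0.01  0.08 -0.16  1.33 -0.   -0.01] t 17.85
delta tool mm [-25.9   3.1  14. ]
```

View pics/p20.png

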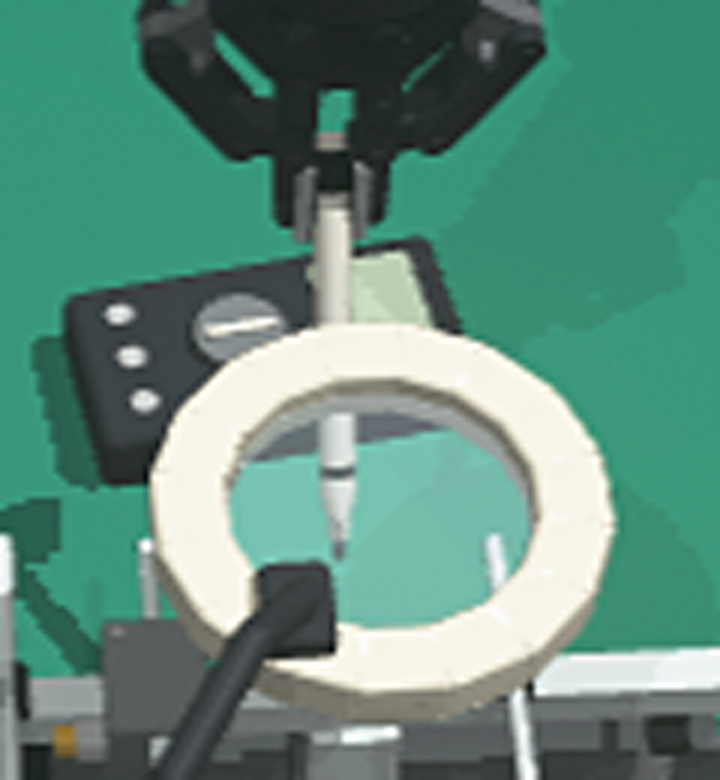

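View pics/sa20.png

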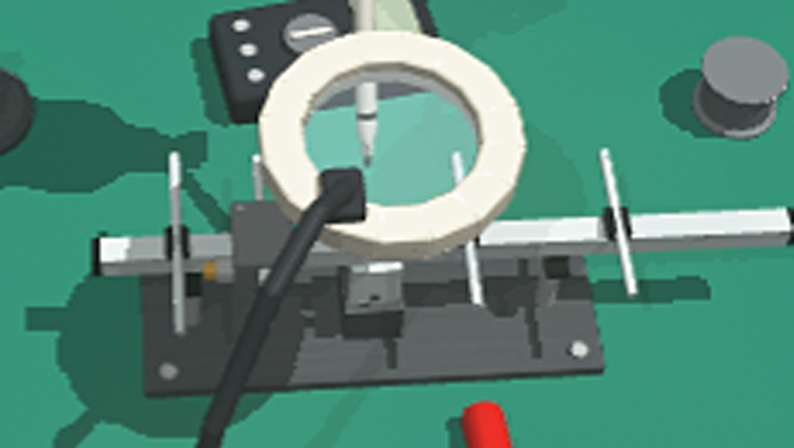

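View pics/top20.png

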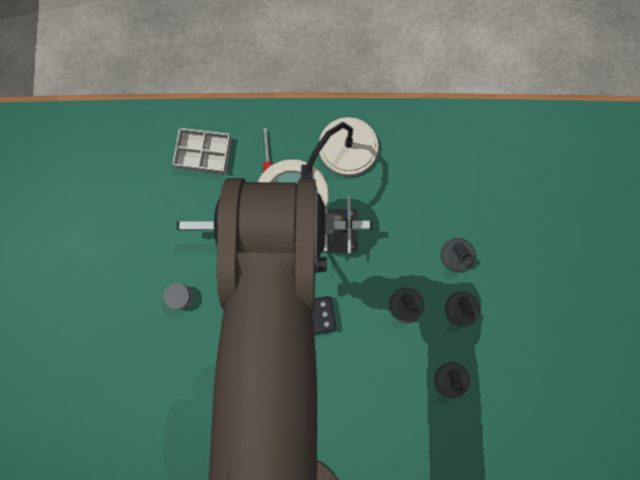

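Run:
```python
from h import *
off=np.array([.33,.17])
print(proj("scene",[[.5776,-.0067,.1200],[.5776,-.0036,.1200],[.607,-.0036,.086],[.607,-.0036,.07],[.621,-.0036,.076]])+off)
```

```text
[[340.67123852 272.35021875]
 [342.20319912 272.28810253]
 [342.63191832 293.83686026]
 [342.22646639 298.17013472]
 [342.99256407 302.33257995]]
```

```bash
cat > bal.py <<'E'
import cv2,numpy as np,sys
for k in sys.argv[1:]:
    g=cv2.cvtColor(cv2.imread(f'pics/scene{k}.png'),cv2.COLOR_BGR2GRAY).astype(float)
    L=g[280:310,288:300].mean(1); Rr=g[282:310,375:392].mean(1)
    def cross(p,th,a):
        i=[j for j in range(1,len(p)) if p[j]>=th and p[j-1]<th]; return [round(a+j-1+(th-p[j-1])/(p[j]-p[j-1]),2) for j in i][:3]
    print(k,cross(L,105,280),cross(Rr,134,282), Rr.astype(int).tolist()[:14])
E
python3 bal.py 6 10 11 12 13 14 19 20
```

```text
6 [np.float64(290.63)] [np.float64(289.8), np.float64(294.91)] [164, 144, 135, 132, 124, 119, 116, 116, 138, 140, 136, 133, 132, 134]
10 [np.float64(293.75)] [np.float64(286.68)] [169, 144, 135, 129, 121, 139, 152, 150, 150, 149, 150, 149, 122, 107]
11 [np.float64(291.53)] [np.float64(288.87)] [169, 141, 135, 129, 121, 117, 113, 137, 148, 146, 146, 147, 147, 145]
12 [np.float64(292.56)] [np.float64(287.82)] [169, 141, 133, 126, 122, 116, 137, 150, 148, 148, 148, 148, 147, 114]
13 [np.float64(291.89)] [np.float64(288.62)] [169, 141, 133, 126, 122, 116, 113, 146, 148, 147, 146, 147, 147, 139]
14 [np.float64(292.32)] [np.float64(288.59)] [167, 161, 154, 148, 139, 126, 114, 147, 147, 146, 146, 146, 147, 127]
19 [] [np.float64(288.01)] [161, 154, 148, 141, 133, 124, 133, 219, 222, 225, 228, 229, 232, 178]
20 [np.float64(291.89)] [np.float64(287.96)] [163, 156, 149, 143, 135, 125, 134, 220, 223, 227, 230, 231, 234, 180]
```

Request:
step_arm --rows '[[[-8, 3.3, 0, 0, 6], [-10, 0, 0, 0, 6], [-8, 0, 6, 0, 6], [0, 0, 10, 0, 6], [0, 0, 0, 0, 6]]]'

```text
t: 18.4
tcp_pos: [0.5237, -0.0019, 0.1814]
tool_rot: [-0.002, -0.0, 1.0, 0.0]
force: [0.6, -0.2, -0.8]
gripper_width: 0.121
```

```bash
python3 look.py 21;python3 go.py .5235 -.0033 .165; python3 bal.py 21
python3 - <<'E'
from h import *
im=cv2.imread("pics/scene21.png"); crop(im,285,180,120,130,6,"p21.png")
E
```

```text
[ 0.52366161 -0.00193589  0.18135497] [ 0.5821607  -0.20100585 -0.82107842] [-0.02621312  0.05631779  0.00190068] 18.4 0.12066156774251205
tcp [ 0.5237 -0.0019  0.1821] toolx az -179.99827790369497 q [-0.    0.13 -0.14  1.3  -0.   -0.  ] t 18.45
delta tool mm [ 0.1 -1.4 17.1]
21 [np.float64(292.03)] [np.float64(287.81)] [164, 157, 150, 144, 136, 126, 135, 221, 225, 228, 231, 232, 235, 181]
```

View pics/p21.png

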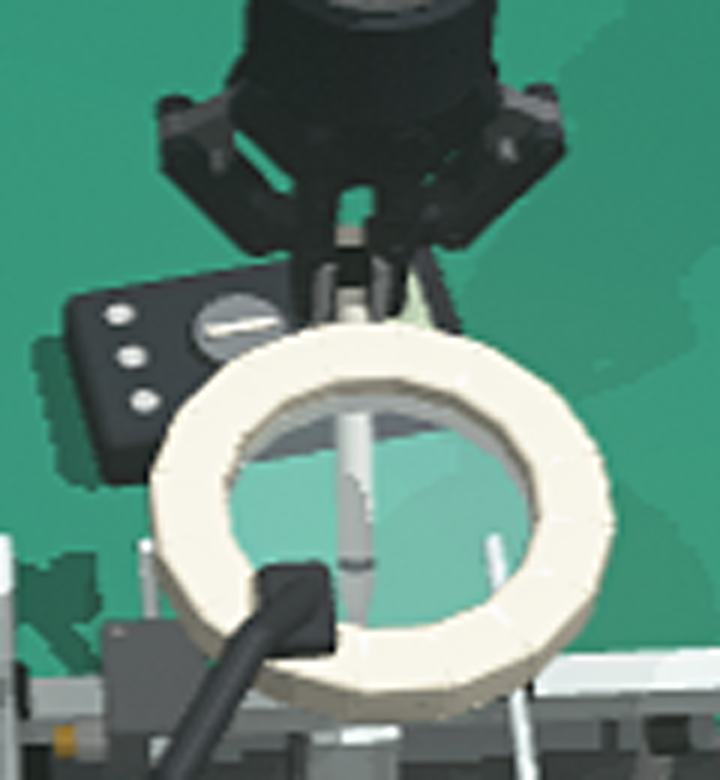

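Request:
step_arm --rows '[[[0, -2, 0, 0, 6], [0, 0, 5, 0, 6], [0, 0, 5, 0, 6], [0, 0, 3, 0, 6], [0, 0, 0, 0, 6]]]'

```text
t: 18.95
tcp_pos: [0.524, -0.004, 0.1699]
tool_rot: [-0.001, 0.0, 1.0, 0.0]
force: [0.1, 0.5, -0.5]
gripper_width: 0.121
```

```bash
python3 look.py 22;python3 go.py .5235 -.0033 .165; python3 bal.py 22
python3 - <<'E'
from h import *
im=cv2.imread("pics/scene22.png"); crop(im,285,180,120,130,6,"p22.png")
E
```

```text
[ 0.52403548 -0.00404333  0.16992325] [ 0.13271066  0.45506323 -0.45298614] [0.04668115 0.00683743 0.04529342] 18.95 0.12074784765468069
tcp [ 0.5243 -0.004   0.1703] toolx az 179.98968597187726 q [-0.01  0.13 -0.17  1.27  0.   -0.01] t 19.0
delta tool mm [0.8 0.7 5.3]
22 [np.float64(287.98), np.float64(289.03), np.float64(291.6)] [np.float64(287.82)] [164, 157, 150, 143, 136, 126, 135, 221, 225, 228, 231, 232, 235, 181]
```

View pics/p22.png

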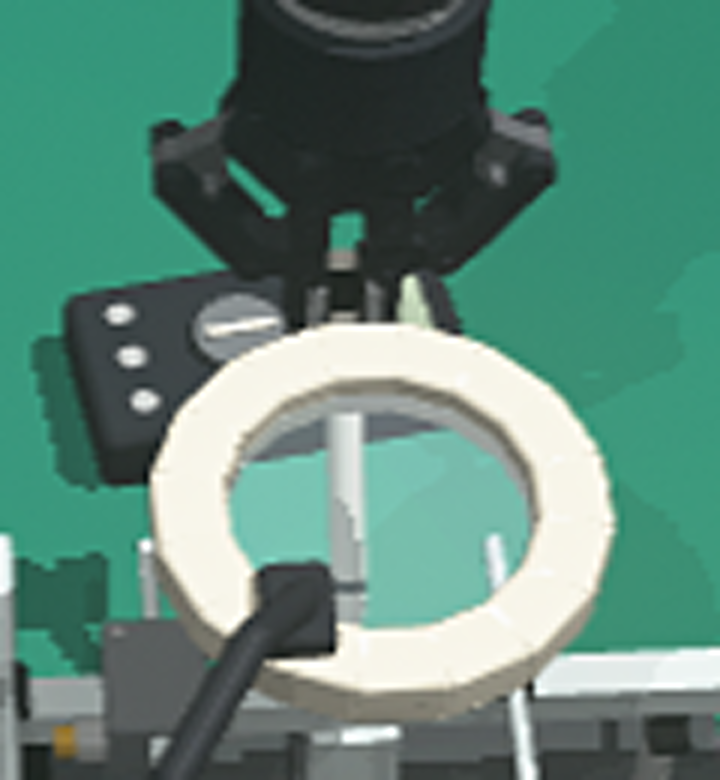

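Request:
step_arm --rows '[[[0, 0, 2, 0, 6], [0, 0, 1.2, 0, 6], [0, 0, 1, 0, 6], [0, 0, 1, 0, 6], [0, 0, 0.8, 0, 6]]]'

```text
t: 19.5
tcp_pos: [0.5246, -0.004, 0.1646]
tool_rot: [0.0, 0.0, 1.0, 0.0]
force: [0.2, 0.3, 0.3]
gripper_width: 0.117
```

```bash
python3 look.py 23;python3 go.py .5235 -.0033 .165; python3 bal.py 23
```

```text
[ 0.52456475 -0.00402472  0.16463088] [0.24092353 0.34570551 0.3129905 ] [ 0.02738067 -0.02673855  0.03698782] 19.5 0.11693980104813688
tcp [ 0.5245 -0.004   0.1645] toolx az 179.98986952182966 q [-0.01  0.13 -0.18  1.26  0.   -0.01] t 19.55
delta tool mm [ 1.   0.7 -0.5]
23 [np.float64(287.02), np.float64(291.17)] [np.float64(287.81)] [164, 157, 150, 144, 136, 126, 135, 221, 225, 228, 231, 232, 235, 181]
```

Request:
step_arm --rows '[[[0, 0, 0, 0, 6], [0, 0, 0, 0, 6]]]'

```text
t: 19.75
tcp_pos: [0.5246, -0.004, 0.1647]
tool_rot: [0.0, 0.0, 1.0, 0.0]
force: [-1.4, -0.1, 1.4]
gripper_width: 0.117
```

```bash
python3 look.py 24;python3 go.py .5235 -.0033 .165; python3 bal.py 24
python3 - <<'E'
from h import *
im=cv2.imread("pics/scene24.png"); crop(im,285,180,120,130,6,"p24.png")
E
```

```text
[ 0.52456842 -0.00401468  0.16470046] [-1.40341392 -0.10078596  1.38463655] [ 0.00314078 -0.01287153 -0.07918003] 19.75 0.11709292159525221
tcp [ 0.5246 -0.004   0.1647] toolx az 179.99005127394872 q [-0.01  0.13 -0.18  1.26  0.   -0.01] t 19.8
delta tool mm [ 1.1  0.7 -0.3]
24 [np.float64(287.05), np.float64(291.17)] [np.float64(287.8)] [164, 157, 150, 144, 136, 127, 135, 221, 225, 228, 231, 232, 235, 181]
```

View pics/p24.png

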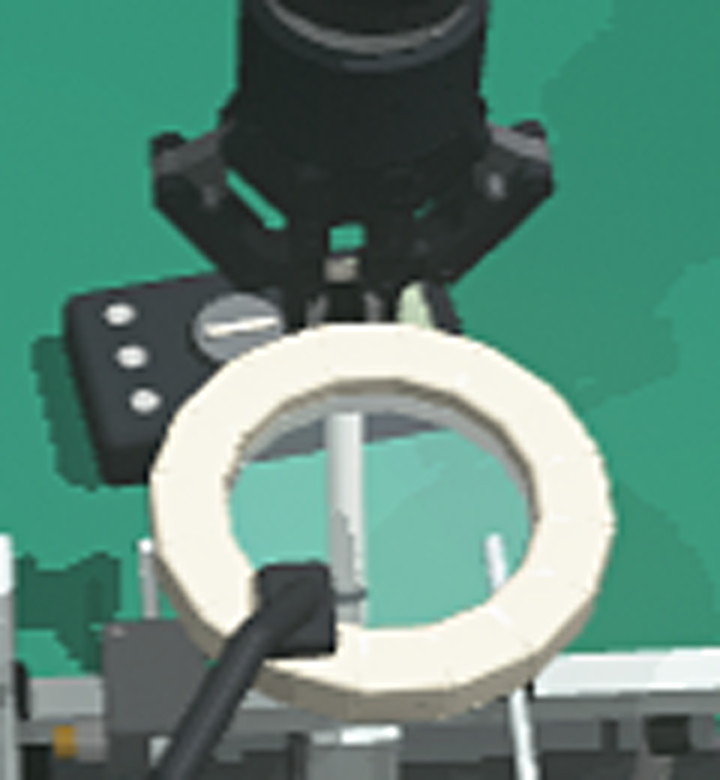

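Request:
step_arm --rows '[[[0, 0, 0.7, 0, 6], [0, 0, 0.8, 0, 6]]]'

```text
t: 20.0
tcp_pos: [0.5246, -0.004, 0.1632]
tool_rot: [0.0, 0.0, 1.0, 0.0]
force: [-0.4, -0.5, 1.7]
gripper_width: 0.116
```

Request:
step_arm --rows '[[[0, 0, 0, 0, 6]]]'

```text
t: 20.1
tcp_pos: [0.5246, -0.004, 0.1632]
tool_rot: [0.0, 0.0, 1.0, -0.0]
force: [0.4, -0.4, 2.3]
gripper_width: 0.118
```

Request:
step_arm --rows '[[[0, 0, 0, 0, 6]]]'

```text
t: 20.2
tcp_pos: [0.5246, -0.004, 0.1632]
tool_rot: [0.0, 0.0, 1.0, -0.0]
force: [-0.2, 0.6, 1.0]
gripper_width: 0.113
```

Request:
step_arm --rows '[[[0, 0, 0, 0, 6]]]'

```text
t: 20.3
tcp_pos: [0.5246, -0.004, 0.1632]
tool_rot: [0.0, 0.0, 1.0, 0.0]
force: [0.5, -0.4, 1.5]
gripper_width: 0.118
```

```bash
python3 look.py 25; python3 bal.py 25
python3 - <<'E'
from h import *
im=cv2.imread("pics/scene25.png"); crop(im,285,180,120,130,6,"p25.png")
E
```

```text
[ 0.52456206 -0.00401797  0.16318377] [ 0.52128389 -0.39938379  1.52664329] [-0.00636383 -0.16619473  0.05669672] 20.3 0.11843062572120984
25 [np.float64(285.96), np.float64(291.2)] [np.float64(287.55)] [164, 157, 151, 144, 136, 127, 139, 223, 224, 228, 231, 232, 235, 177]
```

View pics/p25.png

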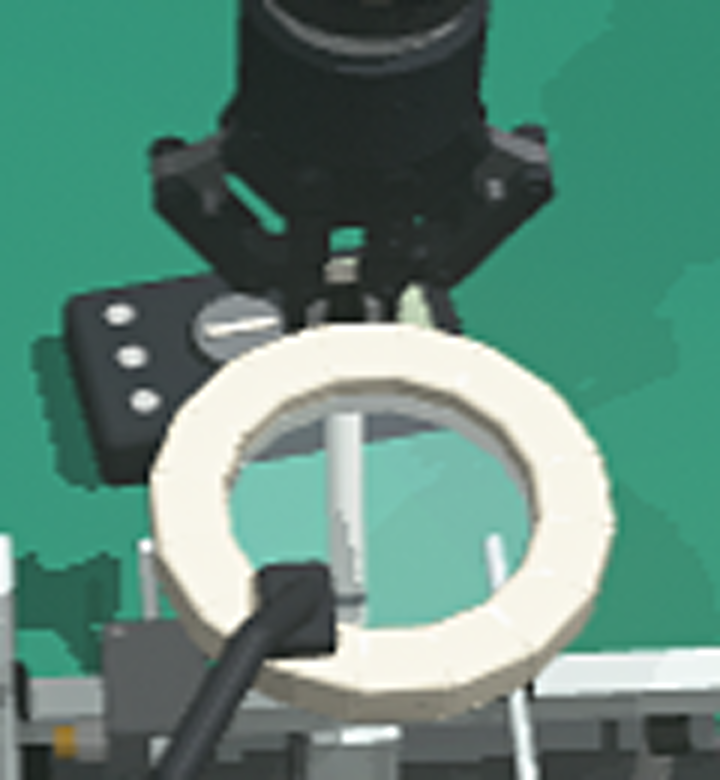

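Request:
step_arm --rows '[[[0, 0, -1.5, 0, 6], [0, 0, -3, 0, 6], [0, 0, -12, 0, 6], [10, 0, -20, 0, 6], [40, 0, 0, 0, 6]]]'

```text
t: 20.85
tcp_pos: [0.4774, -0.004, 0.2019]
tool_rot: [0.002, 0.0, 1.0, -0.0]
force: [0.4, 0.1, -0.1]
gripper_width: 0.119
```

Request:
step_arm --rows '[[[45, 0, 0, 0, 6], [45, -10, 0, 0, 6], [20, -40, 0, 0, 6], [15, -45, 0, 0, 6], [15, -45, 0, 0, 6]]]'

```text
t: 21.35
tcp_pos: [0.3335, -0.1449, 0.2008]
tool_rot: [0.001, -0.001, 1.0, -0.0]
force: [1.2, -0.9, -0.5]
gripper_width: 0.122
```

```bash
python3 look.py 26; python3 bal.py 21 26; python3 go.py .3222 -.2811 .1827
```

```text
[ 0.33354896 -0.14490133  0.20082617] [ 1.20208789 -0.94764859 -0.50458848] [-0.02439704 -0.02977138 -0.01194586] 21.35 0.12227513078563455
21 [np.float64(292.03)] [np.float64(287.81)] [164, 157, 150, 144, 136, 126, 135, 221, 225, 228, 231, 232, 235, 181]
26 [] [np.float64(287.76)] [161, 155, 148, 141, 133, 124, 136, 220, 222, 226, 228, 230, 233, 172]
tcp [ 0.3313 -0.1511  0.2007] toolx az 179.58367940468756 q [-0.42 -0.18 -0.4   1.35 -0.   -0.42] t 21.4
delta tool mm [   8.2 -129.9   18.7]
```

View pics/sa26.png

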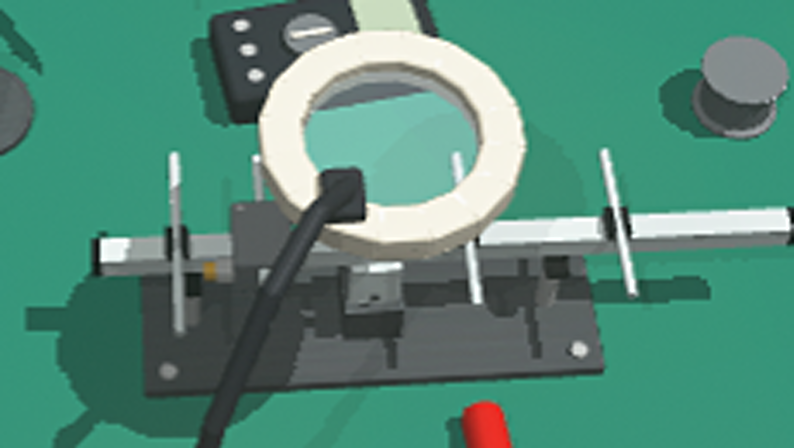

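Request:
step_arm --rows '[[[4, -40, 0, 0, 6], [4, -46, 0, 0, 6], [3, -45, 0, 0, 6], [0, 0, 8, -0.11, 6], [0, 0, 8, -0.11, 6]]]'

```text
t: 21.9
tcp_pos: [0.3231, -0.2766, 0.184]
tool_rot: [0.0, -0.11, 0.994, -0.0]
force: [-0.5, 0.6, -0.9]
gripper_width: 0.112
```

Request:
step_arm --rows '[[[0, 0, 0, 0, 6], [0, 0, 0, 0, 6]]]'

```text
t: 22.1
tcp_pos: [0.3234, -0.2749, 0.1841]
tool_rot: [-0.0, -0.108, 0.994, -0.0]
force: [0.1, 0.1, -0.9]
gripper_width: 0.123
```

```bash
python3 go.py .3204 -.2822 .184; python3 -c "
from h import *
im=vision.snapshot('scene'); cv2.imwrite('pics/scene27.png',im); a=im[120:260,180:280]; b=cv2.imread('pics/scene19.png')[120:260,180:280]
cv2.imwrite('pics/c27.png',cv2.resize(np.hstack([b,a]),None,fx=4,fy=4,interpolation=cv2.INTER_CUBIC))"
```

```text
tcp [ 0.3234 -0.2749  0.1841] toolx az -167.5526447153479 q [-0.7  -0.06 -0.34  1.3  -0.   -0.92] t 22.1
delta tool mm [ 4.5 -6.5  0.1]
```

View pics/c27.png

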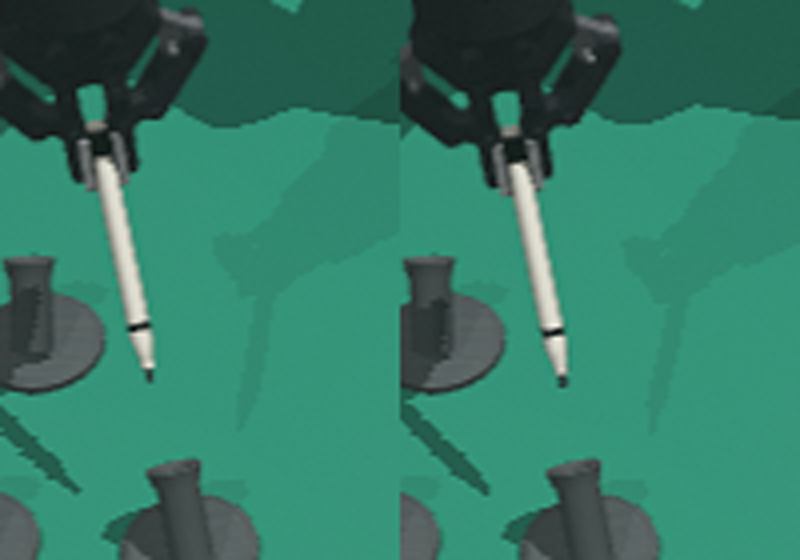

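Request:
step_arm --rows '[[[4.5, -6.5, 0, -0.009, 6], [0, 0, 0, 0, 6], [0, 0, 0, 0, 6]]]'

```text
t: 22.45
tcp_pos: [0.3205, -0.2825, 0.1838]
tool_rot: [0.0, -0.114, 0.994, -0.0]
force: [0.6, -0.2, 0.2]
gripper_width: 0.124
```

```bash
python3 go.py .3315 -.2790 .1535
```

```text
tcp [ 0.3205 -0.2825  0.1838] toolx az -166.92908934156273 q [-0.72 -0.05 -0.33  1.29  0.   -0.95] t 22.45
delta tool mm [-11.5   0.9  30.3]
```

Request:
step_arm --rows '[[[-5.5, 0.9, 15, 0, 6], [-6, 0, 15.3, 0, 6], [0, 0, 0, 0, 6], [0, 0, 0, 0, 6]]]'

```text
t: 22.85
tcp_pos: [0.3313, -0.2786, 0.1534]
tool_rot: [-0.0, -0.114, 0.993, 0.0]
force: [-0.4, -0.2, -0.5]
gripper_width: 0.117
```

```bash
python3 go.py .3743 -.2691 .0977; python3 -c "
from h import *
im=vision.snapshot('scene'); crop(im,180,150,90,120,5,'c28.png');im=vision.snapshot('top'); crop(im,370,280,80,80,7,'t28.png')"
```

```text
tcp [ 0.3313 -0.2786  0.1534] toolx az -166.87650471233457 q [-0.7  -0.04 -0.38  1.23 -0.   -0.93] t 22.85
delta tool mm [-44.1  -0.5  55.7]
```

View pics/c28.png

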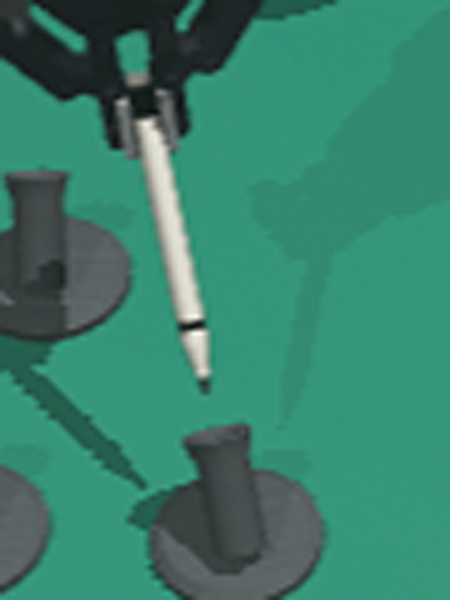

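View pics/t28.png

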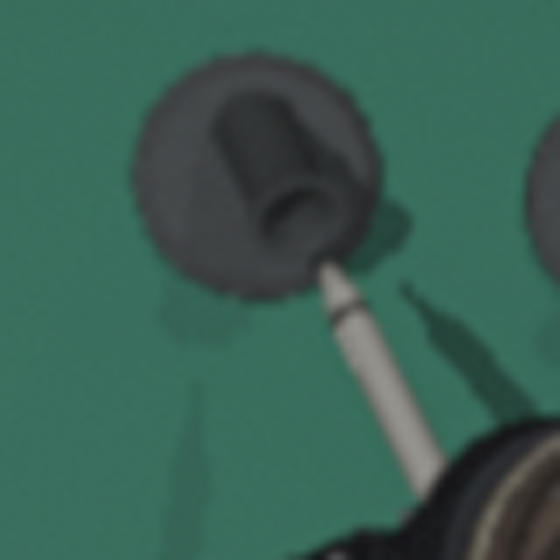

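Request:
step_arm --rows '[[[-5, -0.3, 6.3, 0, 6], [-7, 0, 8.8, 0, 6], [-7, 0, 8.8, 0, 6], [-7, 0, 8.8, 0, 6], [-7, 0, 8.9, 0, 6]]]'

```text
t: 23.45
tcp_pos: [0.3642, -0.2712, 0.1105]
tool_rot: [-0.0, -0.114, 0.993, 0.0]
force: [-0.4, 0.3, 1.3]
gripper_width: 0.123
```

```bash
python3 go.py .3743 -.2691 .0977; python3 -c "
from h import *
im=vision.snapshot('scene'); crop(im,180,150,90,120,5,'c29.png');print(r.get_state()['force'])"
```

```text
tcp [ 0.3642 -0.2712  0.1105] toolx az -166.87014268110357 q [-0.64  0.02 -0.42  1.13  0.   -0.87] t 23.45
delta tool mm [-10.4  -0.2  12.8]
[ 1.67265384  0.27433786 -1.03801211]
```

View pics/c29.png

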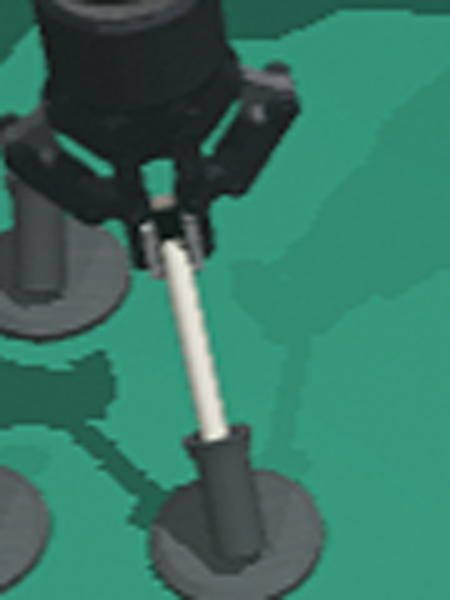

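Going in cleanly with almost no force. I'll finish the insertion and let go.

Request:
step_arm --rows '[[[-6, 0, 7.4, 0, 6], [-4, 0, 5, 0, 6], [0, 0, 0, 0, 6], [0, 0, 0, 0, 12], [0, 0, 0, 0, 20]]]'

```text
t: 24.0
tcp_pos: [0.3733, -0.2697, 0.0996]
tool_rot: [0.0, -0.114, 0.993, -0.0]
force: [-0.6, 0.4, 0.3]
gripper_width: 0.235
```

Request:
step_arm --rows '[[[0, 0, 0, 0, 35], [0, 0, 0, 0, 45], [0, 0, 0, 0, 45], [0, 0, -15, 0, 45], [0, 0, -40, 0, 45]]]'

```text
t: 24.5
tcp_pos: [0.3714, -0.2681, 0.1518]
tool_rot: [-0.002, -0.114, 0.993, 0.002]
force: [0.3, -0.9, 0.5]
gripper_width: 0.528
```

Request:
step_arm --rows '[[[0, 0, -40, 0, 45], [40, 0, -20, 0, 45], [0, 0, 0, 0, 45], [0, 0, 0, 0, 45]]]'

```text
t: 24.9
tcp_pos: [0.3344, -0.2789, 0.2149]
tool_rot: [0.001, -0.113, 0.994, -0.001]
force: [-1.1, -0.5, -1.9]
gripper_width: 0.523
```

```bash
python3 look.py 30; python3 bal.py 30; python3 -c "
from h import *
im=cv2.imread('pics/scene30.png'); a=im[185:275,200:260]; b=cv2.imread('pics/scene0.png')[185:275,200:260]
cv2.imwrite('pics/c30.png',cv2.resize(np.hstack([b,a]),None,fx=6,fy=6,interpolation=cv2.INTER_CUBIC))
cv2.imwrite('pics/top30.png',vision.snapshot('top'))"
```

```text
[ 0.33436204 -0.27886887  0.21485675] [-1.08231972 -0.5040791  -1.92167049] [-0.01533616  0.01002692 -0.0350616 ] 24.9 0.5233943911867694
30 [np.float64(300.01)] [np.float64(287.79)] [161, 154, 148, 141, 133, 124, 136, 220, 221, 225, 228, 229, 232, 171]
```

View pics/c30.png

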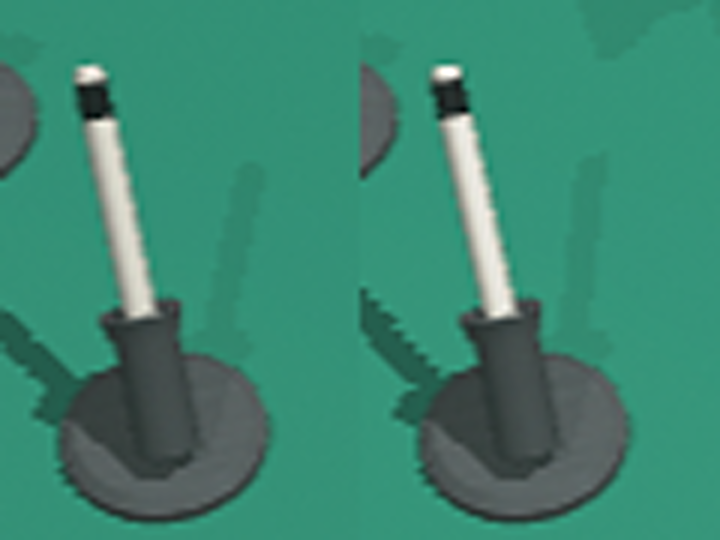

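View pics/scene30.png

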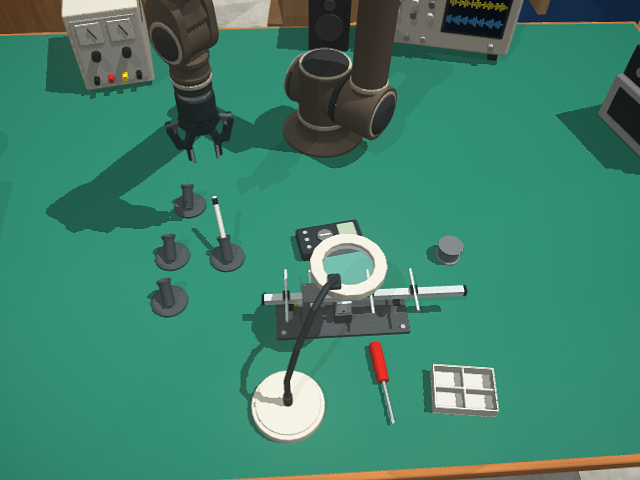

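```bash
python3 -c "
from cell import r
print(r.close_job())"
```

```text
the job is handed in; nothing more can be done
None
```

I found the balance point, marked it, put the marker back in its holder, and handed the job in at about 25 s of the 72 s allowed. The hand-in gives no verdict, so what follows rests on my own checks.

- **Balance:** I slid the antenna along the knife edge in three gripped moves at the front end: 43 mm forward (tipped front-down), 9 mm back (tipped rear-down), then 4.5 mm forward. After the last release it rocked briefly and settled level, clear of both rests. In the last picture the boom's front part sits in the same image row as before the marking. Shadow spoiled the rear reading in that picture, so I checked the rear end only by eye.
- **Mark:** I reached in under the magnifier with the marker leaning about 39°. I pressed the nib for about 0.3 s at a mean of about 1.6 N. The nib was aligned with the knife edge to about 1–2 mm by camera and arm readings; the contact itself was hidden behind the lens ring, so I judged it by force and height.
- **Marker:** It went back into the leftmost holder along the bore with little force. Before and after pictures match to about 1–2 mm. The gripper is open and clear of everything.
- **Bystanders and magnifier:** The pictures show nothing shifted, and no force reading suggested a bump to the magnifier.

The two cameras disagreed by about 4–5 mm at first. I settled this with the gripper and the nib at known arm positions, leaving corrections under 1 pixel. One earlier gripper check, near the boom's front end, was off by almost 2 pixels, and I did not resolve it.

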